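# Nest the empty parts pots on their base

### The arm

A 6-joint arm with a two-finger parallel gripper is mounted at the origin on a cart in front of the work surface, level with it; the furniture and walls round the work are solid. World frame = base frame: x ahead of the robot, y to its left, z up, the work surface at z = 0. Lengths are in m, angles in degrees, forces in N, time in s.
With the tool pointing down it reaches from about 0.25 to 0.725 m from the base axis. Payload 9.7 kg.
Tool frame: the origin (TCP) lies midway between the tips of the shut fingers; the grasp point (between the pads) lies 19 mm behind it; y points along the fingers, x is the direction in which the jaws open and shut, and the axes are right-handed (so a half turn about y gives the same grasp; the last joint's range is limited). The gripper opens to 85 mm and grips with 20 to 120 N. Pads are 22 mm wide; open, the fingers measure 114 mm over their backs; the gripper's body (76 mm by 85 mm) begins 54 mm behind the grasp point. The pads swing forward as they close: fully open they stand 13 mm farther back than shut.
Start: joints at [66.349, 4.979, 10.078, 95.1, 0, 90], TCP at [0.221, 0.504, 0.231] pointing down, gripper open.
Joint ranges: [-179.16, 179.16], [-48.56, 103.87], [-65.8, 70.77], [-126.05, 130.52], [-82.76, 87.17], [-180, 180]. Speed limits (degrees/s): [127.2, 127.2, 147.25, 180, 180, 180].

### API

Orientations are given as [roll, pitch, yaw] about the fixed x, y, z axes, in that order (R = Rz(yaw) Ry(pitch) Rx(roll)).
In Python, from workcell import get_obs, camera, job_done gives the robot as it stands.
- The arm moves only by the tool play_rows, never from a script. Its argument "moves" is a list of rows, each a list of 3 entries, a list of its own where there are three numbers: the turn, a rotation vector about the tool's x, y, z in degrees, then the shift along the tool's x, y, z in m, then the opening in per cent of the stroke, from 0 (shut) to 100 (fully open). A call has exactly 5 rows; each row is the pose to reach, as a shift and turn from the pose commanded when the call began, along the tool's axes at that moment; what a row does not reach only later rows make up. A row lasts 1/10 s, in which the tool goes at most 50 mm and 8.59 degrees, less where a joint would pass 70% of its speed; a pose out of reach is approached as far as the arm can. A call with a gripper value outside its range is refused whole. The fingers move at their own pace and stop on an object; "grip_force" is the grip in N (left out, the last holds). Time passes only in rows, so rows that repeat a pose let the fingers close, or fill a call up. It gives the time, the measured TCP pose, the force and the opening at its end, in the units of the state.
- get_obs(): the state, without advancing time (a new reading comes with each control period).
- camera(name): name is "scene" or "top"; returns a dict with "img" (480x640x3 uint8, red, green, blue), "fov_y" (degrees; the focal length in pixels is half the picture's height over the tangent of half this angle, whatever the lens; pixels are square), "cx", "cy" (the principal point, pixels), "k1" (the pictures are not rectified: a ray, as slopes to the right and down, at radius r is drawn at 1 + k1 r^2 times it, then the intrinsics apply), "world_from_camera" (4x4, takes a point from camera to world coordinates). Camera axes: x right, y up, looking along -z (the intrinsics and any distortion apply to the point x, -y, -z); pixel columns grow to the right and rows downward; lengths in m; the calibration is good to about 2 mm. A picture is of the moment at which its call begins. There is no depth.
- job_done(): hands the job in, once; it reports no verdict.
The state is a dict: "time": time; "q": joint angles; "qd": joint speeds; "joint_efforts": joint torques, N m; "ee_pos": TCP position; "tcp_rot": TCP orientation; "wrist_force": force on the tool from outside, world axes, zero at the start; "torque": the same for the moment, N m; "opening": finger opening in m.
Only numpy, scipy, OpenCV 4.12 (cv2) and the standard library are available. Lean on these libraries where they do the work, as an engineer would, in place of code of your own. Each camera call takes 0.05 s, during which the arm holds its last target.

### The job

Put the four empty steel parts pots away on the black storage base: set the largest upright in the base's recess, then nest the others in it one after another from the next largest to the slim smallest, each standing upright and flat on the floor of the one before. Do not disturb the club heads, tape, marker or bottle standing around, and leave the nested pots standing on their own.

Things in the scene. Friction and masses are not known exactly. Their poses are not given: they have to be found in the camera images.
- base: storage base: low round black dish fixed to the table, 92 mm across, 26 mm high, with a round recess on top, 72 mm across and 6 mm deep, whose floor is 20 mm above the table. Origin: centre of its underside on the table, z up.
- pot_1: round straight-sided open steel pot, largest and lowest of four: 64 mm outside diameter, 42 mm high, walls 3 mm, floor 4 mm thick, 120 g or so, standing upright on the table. On the recess floor of the base it has 4 mm play all round. Take it across the outside near the rim. Origin: centre of its underside, z up through the mouth.
- pot_2: round straight-sided open steel pot, second largest of four: 50 mm outside diameter, 70 mm high, walls 3 mm, floor 4 mm thick, 120 g or so, standing upright on the table. It fits into the next larger pot with 4 mm play all round and then stands on that pot's inner floor, its rim 32 mm above the larger pot's rim. Take it across the outside near the rim. Origin: centre of its underside, z up through the mouth.
- pot_3: round straight-sided open steel pot, third largest of four: 36 mm outside diameter, 94 mm high, walls 3 mm, floor 4 mm thick, 100 g or so, standing upright on the table. It fits into the next larger pot with 4 mm play all round and then stands on that pot's inner floor, its rim 28 mm above the larger pot's rim. Take it across the outside near the rim. Origin: centre of its underside, z up through the mouth.
- pot_4: round straight-sided open steel pot, smallest (a slim tube) and tallest of four: 22 mm outside diameter, 116 mm high, walls 3 mm, floor 4 mm thick, 80 g or so, standing upright on the table. It fits into the next larger pot with 4 mm play all round and then stands on that pot's inner floor, its rim 26 mm above the larger pot's rim. Take it across the outside near the rim. Origin: centre of its underside, z up through the mouth.
- tape_roll: bystander: roll of brown packing tape lying flat, 72 mm across, 18 mm high; loose. Origin: centre of its underside.
- marker: bystander: red felt marker lying down, 14 x 124 x 16 mm, long along its y axis; loose. Origin: centre of its underside.
- head_left: bystander: black golf club head near the left of the work, 65 x 105 x 75 mm (x, y, z); loose. Origin: centre of its underside.
- head_right: bystander: black golf club head near the right of the work, 64 x 105 x 75 mm (x, y, z); loose. Origin: centre of its underside.
- wash_bottle: bystander: white squeeze bottle with a red cap at the back, 70 x 60 x 178 mm; loose. Origin: centre of its underside.
There are look-alikes about, which are no part of the job. What is shaped like the pot_3 but brown is not meant.

How it is judged (in metres and radians):
On the way, in this order (a step that is already met when the one before it is completed fails the run):
1. the largest pot stands in the recess of the base (horizontal distance between pot_1 and base below 0.008 m and z of pot_1 in the frame of base between 0.017 and 0.023 m and angle between pot_1's own z axis and vertical below 0.06 rad), for 0.2 s.
2. the second pot stands inside the largest (horizontal distance between pot_2 and pot_1 below 0.008 m and z of pot_2 in the frame of pot_1 between 0.001 and 0.007 m and angle between pot_2's own z axis and vertical below 0.06 rad), for 0.2 s.
3. the third pot stands inside the second (horizontal distance between pot_3 and pot_2 below 0.008 m and z of pot_3 in the frame of pot_2 between 0.001 and 0.007 m and angle between pot_3's own z axis and vertical below 0.06 rad), for 0.2 s.
4. the smallest pot stands inside the third (horizontal distance between pot_4 and pot_3 below 0.008 m and z of pot_4 in the frame of pot_3 between 0.001 and 0.007 m and angle between pot_4's own z axis and vertical below 0.06 rad), for 0.2 s.
At the end, for the whole second after the job is handed in: All four pots are nested in the base in size order, each within 8 mm of the centre of what it stands in, within 3 mm of the height of its floor, within 0.06 rad of upright, and at rest (under 0.02 m/s) (all of step 1 and all of step 2 and all of step 3 and all of step 4 and linear speed of each of pot_1, pot_2, pot_3, pot_4 below 0.02 m/s); the robot touches nothing.
It fails at once if the tape roll is knocked over or moved more than 30 mm from its place (distance of tape_roll from where it was at the start of the episode above 0.03 m or angle between tape_roll's own z axis and vertical above 0.5 rad).
It fails at once if the marker is knocked over or moved more than 30 mm from its place (distance of marker from where it was at the start of the episode above 0.03 m or angle between marker's own z axis and vertical above 0.5 rad).
It fails at once if the head left is knocked over or moved more than 30 mm from its place (distance of head_left from where it was at the start of the episode above 0.03 m or angle between head_left's own z axis and vertical above 0.5 rad).
It fails at once if the head right is knocked over or moved more than 30 mm from its place (distance of head_right from where it was at the start of the episode above 0.03 m or angle between head_right's own z axis and vertical above 0.5 rad).
It fails at once if the wash bottle is knocked over or moved more than 30 mm from its place (distance of wash_bottle from where it was at the start of the episode above 0.03 m or angle between wash_bottle's own z axis and vertical above 0.5 rad).
It also fails if it takes over 106 s, if anything falls off the work surface, if the arm or the gripper's body presses on something with over 40 N, if the wrist force passes 120 N, or if a joint passes its speed limit or range.

## Working session

There is one attempt and no reset: what is moved stays moved. The work goes in short steps, Python scripts to look and compute and a tool call to move; the robot and the scene stay as the last step left them, time stands still between calls to the robot, and variables do not carry over. Pictures are saved under pics/ and viewed, and the job is handed in when it is done.

Besides the shell and the picture viewer there is one more tool, called after "Request:" as name(argument=value, ...) on one line, values as JSON. play_rows: Moves the arm, as the interface text tells. Its arguments: {"type":"object","properties":{"moves":{"type":"array"},"grip_force":{"type":"number"}},"required":["moves"]}

```bash
ls; mkdir -p pics; python3 - <<'E'
from workcell import get_obs,camera
import cv2
print(get_obs())
for n in("scene","top"):
    c=camera(n);cv2.imwrite(f"pics/{n}0.png",c["img"][:,:,::-1]);print({k:v for k,v in c.items() if k!="img"})
E
```

```text
pics
{'time': 0.0, 'q': array([ 6.63480250e+01,  5.01021437e+00,  1.00330871e+01,  9.50990324e+01,
       -1.41328553e-04,  9.00004768e+01]), 'qd': array([ 0.00484829, -0.14108913, -0.02657433,  0.03583609, -0.02198882,
       -0.00138109]), 'joint_efforts': array([ 5.30113412e-04, -5.20384347e+01,  4.64808261e+01,  1.61748257e-02,
        4.29493309e-05,  1.40380183e-05]), 'ee_pos': array([0.22055549, 0.50358413, 0.23057932]), 'tcp_rot': array([-9.00001420e+01,  7.61596154e-02,  6.63475481e+01]), 'wrist_force': array([-0.12822552,  0.24646584, -0.09932553]), 'torque': array([-0.03547411,  0.03233077,  0.01665986]), 'opening': 0.08553353926317242}
{'fov_y': 48.65857114443183, 'cx': 321.0495126424604, 'cy': 233.07800859203306, 'k1': -0.159861657161663, 'world_from_camera': array([[ 0.61260683,  0.40307472, -0.67988502, -0.06508446],
       [-0.79020312,  0.29374435, -0.53785992, -0.466833  ],
       [-0.01708535,  0.86674392,  0.49846069,  0.52782026],
       [ 0.        ,  0.        ,  0.        ,  1.        ]])}
{'fov_y': 42.40850274423046, 'cx': 327.06450763778207, 'cy': 245.1562834729281, 'k1': -0.0035833872402158892, 'world_from_camera': array([[ 1.16714113e-03,  9.94510414e-01, -1.04631136e-01,
         4.23778327e-01],
       [-9.99950952e-01,  1.31612913e-04, -9.90329947e-03,
         7.06716016e-02],
       [-9.83516365e-03,  1.04637563e-01,  9.94461789e-01,
         1.56816810e+00],
       [ 0.00000000e+00,  0.00000000e+00,  0.00000000e+00,
         1.00000000e+00]])}
```

View pics/scene0.png

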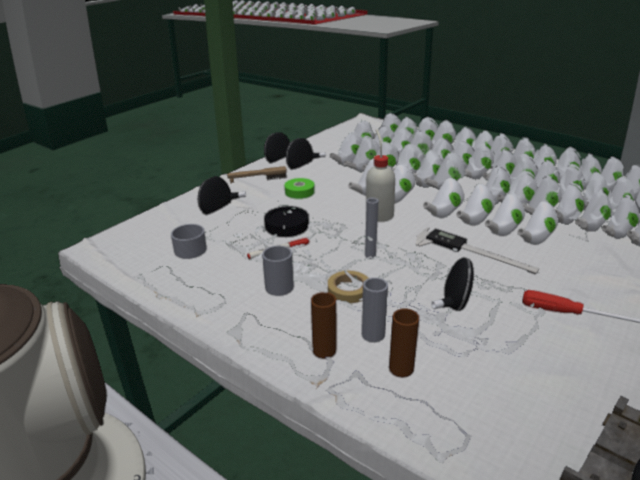

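View pics/top0.png

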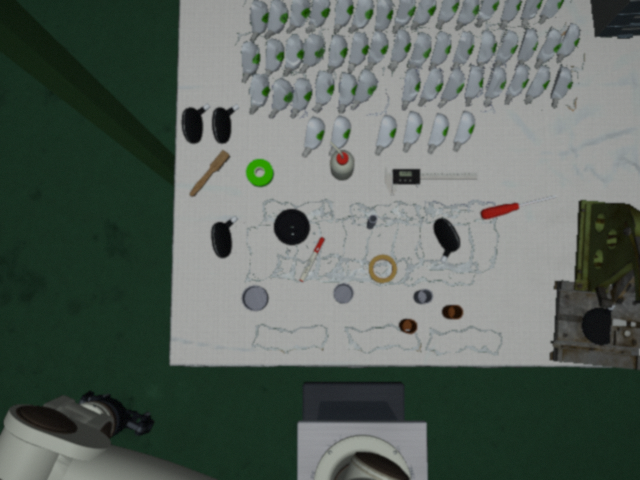

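```bash
python3 - <<'E'
import cv2
s=cv2.imread("pics/scene0.png");t=cv2.imread("pics/top0.png")
cv2.imwrite("pics/s_crop.png",cv2.resize(s[180:380,160:425],None,fx=3,fy=3,interpolation=cv2.INTER_CUBIC)[:600,:795])
cv2.imwrite("pics/t_crop.png",cv2.resize(t[200:340,205:465],None,fx=3,fy=3,interpolation=cv2.INTER_CUBIC))
E
```

```text
(no output)
```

View pics/s_crop.png

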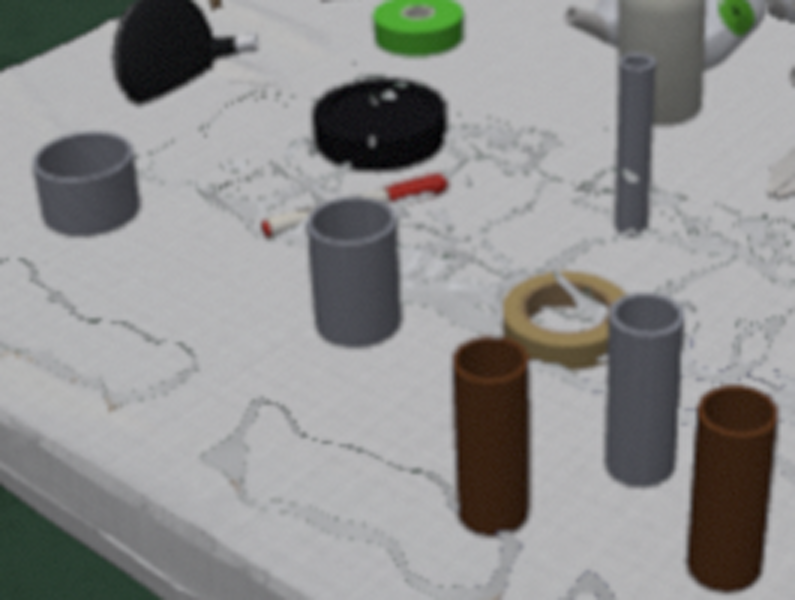

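View pics/t_crop.png

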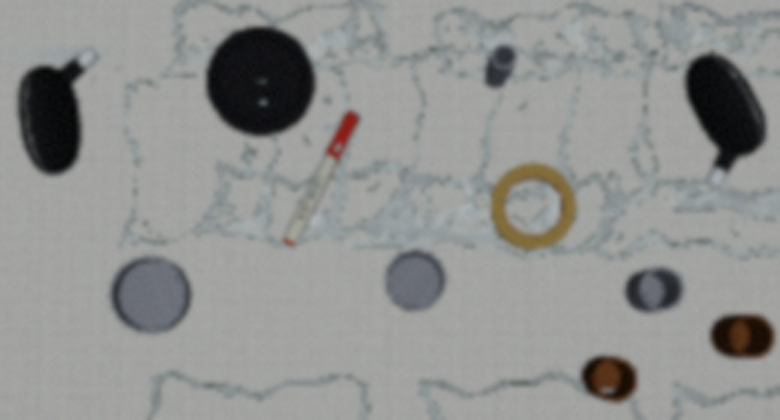

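```bash
cat > h.py <<'E'
import numpy as np,cv2
from workcell import get_obs,camera
def K(c):
    f=240/np.tan(np.radians(c["fov_y"])/2);return f,np.array([[f,0,c["cx"]],[0,f,c["cy"]],[0,0,1]])
def ray(c,uv):
    f,k=K(c);d=np.array([c["k1"],0,0,0,0.])
    p=cv2.undistortPointsIter(np.array([[uv]],float),k,d,None,None,(3,50,1e-10))[0,0]
    T=c["world_from_camera"];v=T[:3,:3]@np.array([p[0],-p[1],-1]);return T[:3,3],v/np.linalg.norm(v)
def plane(c,uv,z):
    o,v=ray(c,uv);return (o+v*(z-o[2])/v[2])
def proj(c,P):
    f,k=K(c);T=c["world_from_camera"];q=T[:3,:3].T@(np.asarray(P)-T[:3,3])
    x,y=q[0]/-q[2],-q[1]/-q[2];s=1+c["k1"]*(x*x+y*y);return np.array([f*x*s+c["cx"],f*y*s+c["cy"]])
def tri(c1,u1,c2,u2):
    o1,a=ray(c1,u1);o2,b=ray(c2,u2)
    s=np.linalg.lstsq(np.c_[a,-b],o2-o1,rcond=None)[0]
    p,q=o1+a*s[0],o2+b*s[1];return (p+q)/2,np.linalg.norm(p-q)
def blob(c,box,thr,color="dark"):
    x0,y0,x1,y1=box;im=cv2.resize(c["img"][y0:y1,x0:x1],None,fx=4,fy=4,interpolation=cv2.INTER_CUBIC)
    g=cv2.cvtColor(im,cv2.COLOR_RGB2GRAY);m=(g<thr).astype(np.uint8)
    m=cv2.morphologyEx(m,cv2.MORPH_OPEN,np.ones((9,9)))
    cs=cv2.findContours(m,cv2.RETR_EXTERNAL,cv2.CHAIN_APPROX_NONE)[0];k=max(cs,key=cv2.contourArea)
    hl=cv2.convexHull(k);M=cv2.moments(hl);uv=np.array([M["m10"],M["m01"]])/M["m00"]
    tf=lambda p:(np.asarray(p)+.5)/4-.5+[x0,y0]
    return tf(uv),tf(hl[:,0]),M["m00"]/16
E
cat > m.py <<'E'
from h import *
S,T=camera("scene"),camera("top")
boxes={"base":(26,46,(255,195,318,245),(265,200,318,255)),"p1":(42,32,(165,215,212,262),(236,278,275,318)),
"p2":(70,25,(255,238,300,300),(325,276,362,312)),"p3":(94,18,(358,270,393,347),(408,283,438,312)),"p4":(116,11,(360,194,381,263),(362,211,382,233))}
vis=T["img"].copy();vs=S["img"].copy()
for n,(h,r,bs,bt) in boxes.items():
    for thr in (105,125):
        us,hs,a=blob(S,bs,thr);ut,ht,at=blob(T,bt,thr)
        p,e=tri(S,us,T,ut)
        print(n,thr,us.round(1),ut.round(1),int(a),int(at),"xyz mm",(p*1e3).round(1),"gap",round(e*1e3,1),"exp z",h/2,"plane s/t",(plane(S,us,h/2e3)*1e3)[:2].round(1),(plane(T,ut,h/2e3)*1e3)[:2].round(1))
    cv2.polylines(vs,[hs.round().astype(int)[:,None]],True,(255,0,0));cv2.polylines(vis,[ht.round().astype(int)[:,None]],True,(255,0,0))
o=np.hstack([cv2.resize(vs[180:360,160:400],None,fx=1.66,fy=1.66),cv2.resize(vis[190:320,225:465],(398,299))])
cv2.imwrite("pics/m1.png",cv2.cvtColor(o,cv2.COLOR_RGB2BGR)[:,:800])
E
python3 m.py
```

```text
base 105 [286.1 221.1] [291.4 226.6] 1173 1053 xyz mm [634.8 176.7  12.3] gap 0.1 exp z 13.0 plane s/t [633.8 175.9] [634.8 176.7]
base 125 [286.1 221.1] [291.4 226.5] 1218 1096 xyz mm [634.9 176.8  12.3] gap 0.3 exp z 13.0 plane s/t [633.8 176. ] [634.9 176.6]
p1 105 [188.7 241.1] [246.9 297.3] 961 149 xyz mm [460.5 284.1  10.3] gap 11.5 exp z 21.0 plane s/t [453.7 264.6] [455.7 286.2]
p1 125 [188.7 241.1] [254.8 297.8] 1012 546 xyz mm [454.5 266.2  20.2] gap 0.3 exp z 21.0 plane s/t [453.8 264.9] [454.4 266.2]
p2 105 [277.9 270.4] [343.  285.2] 1295 27 xyz mm [480.9  51.1  26.2] gap 14.0 exp z 35.0 plane s/t [466.1  46.6] [485.5  46.4]
p2 125 [278.  270.3] [343.  292.9] 1362 314 xyz mm [466.4  46.6  35.1] gap 0.3 exp z 35.0 plane s/t [466.5  46.8] [466.5  46.5]
p3 105 [372.6 312.8] [422.4 296.2] 1358 211 xyz mm [ 457.6 -147.5   42.7] gap 2.2 exp z 47.0 plane s/t [ 452.2 -149.5] [ 458.2 -147.7]
p3 125 [372.3 307.5] [422.5 296.2] 1709 237 xyz mm [ 457.5 -146.4   52.1] gap 1.9 exp z 47.0 plane s/t [ 462.4 -142.4] [ 458.2 -147.9]
p4 105 [372.4 224.7] [371.1 221.7] 779 96 xyz mm [640.6 -23.6  66.5] gap 3.8 exp z 58.0 plane s/t [655.1 -16.7] [640.7 -22.6]
p4 125 [371.6 223. ] [371.2 221.7] 942 116 xyz mm [639.8 -23.1  70.2] gap 2.4 exp z 58.0 plane s/t [659.6 -12.1] [640.9 -22.9]
```

View pics/m1.png

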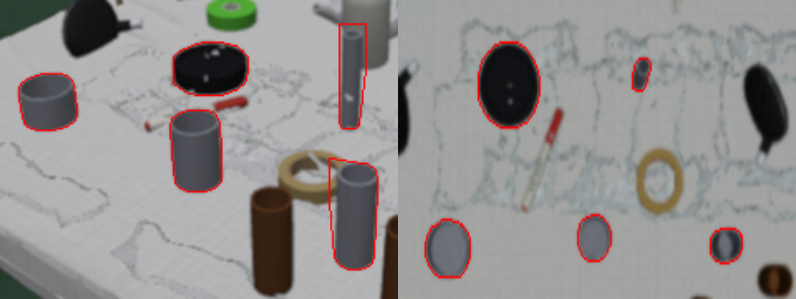

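```bash
cat > m2.py <<'E'
from h import *
S,T=camera("scene"),camera("top")
def gb(c,box,f):
    x0,y0,x1,y1=box;im=cv2.resize(c["img"][y0:y1,x0:x1],None,fx=4,fy=4,interpolation=cv2.INTER_CUBIC).astype(int)
    m=f(im).astype(np.uint8);m=cv2.morphologyEx(m,cv2.MORPH_OPEN,np.ones((9,9)))
    k=max(cv2.findContours(m,0,cv2.CHAIN_APPROX_NONE)[0],key=cv2.contourArea)
    hl=cv2.convexHull(k);M=cv2.moments(hl);tf=lambda p:(np.asarray(p)+.5)/4-.5+[x0,y0]
    return tf(np.array([M["m10"],M["m01"]])/M["m00"]),tf(hl[:,0]),M["m00"]/16
gray=lambda t:(lambda im:(im.mean(2)<t)&(im[...,2]>im[...,0]-3))
dark=lambda t:(lambda im:(im.mean(2)<t))
brown=lambda im:(im[...,0]>im[...,2]+12)&(im.mean(2)<85)
vs,vt=S["img"].copy(),T["img"].copy()
for n,h,bs,bt,fs,ft in [("p3",94,(358,270,393,347),(408,283,438,312),gray(118),dark(120)),
 ("p3",94,(358,270,393,347),(408,283,438,312),gray(108),dark(105)),
 ("p4",116,(360,194,381,263),(362,211,382,233),gray(105),dark(125)),("p4",116,(360,194,381,263),(362,211,382,233),gray(112),dark(110)),
 ("d1",94,(305,285,342,362),(396,314,422,338),brown,brown),("d2",94,(385,303,422,380),(436,300,468,324),brown,brown)]:
    us,hs,a=gb(S,bs,fs);ut,ht,at=gb(T,bt,ft);p,e=tri(S,us,T,ut)
    print(n,us.round(1),ut.round(1),int(a),int(at),(p*1e3).round(1),"gap",round(e*1e3,1),"exp",h/2,(plane(S,us,h/2e3)*1e3)[:2].round(1),(plane(T,ut,h/2e3)*1e3)[:2].round(1))
    cv2.polylines(vs,[hs.round().astype(int)[:,None]],True,(255,0,0));cv2.polylines(vt,[ht.round().astype(int)[:,None]],True,(255,0,0))
o=np.hstack([cv2.resize(vs[190:380,300:430],None,fx=3,fy=3),cv2.resize(vt[205:345,350:470],(400,570))[:,:400]])
cv2.imwrite("pics/m2.png",cv2.cvtColor(o,cv2.COLOR_RGB2BGR)[:,:800])
E
python3 m2.py
```

```text
p3 [374.  309.6] [422.4 296.2] 1460 231 [ 458.3 -147.7   48.2] gap 0.4 exp 47.0 [ 459.7 -147.1] [ 458.2 -147.8]
p3 [374.1 309.7] [422.4 296.2] 1419 211 [ 458.3 -147.8   47.9] gap 0.5 exp 47.0 [ 459.5 -147.4] [ 458.2 -147.7]
p4 [371.4 226.6] [371.1 221.7] 657 115 [640.6 -23.1  62.6] gap 1.4 exp 58.0 [648.  -19.2] [640.8 -22.8]
p4 [371.3 226.1] [371.1 221.8] 693 100 [640.3 -23.   63.8] gap 1.5 exp 58.0 [649.6 -18. ] [640.6 -22.7]
d1 [325.1 322.4] [408.2 325.7] 1698 188 [ 387.3 -111.9   53.8] gap 1.9 exp 47.0 [ 394.5 -107.4] [ 386.5 -112. ]
d2 [403.2 342. ] [452.5 311.7] 1636 225 [ 420.4 -219.5   50.4] gap 0.8 exp 47.0 [ 423.6 -217.4] [ 420.6 -220.4]
```

View pics/m2.png

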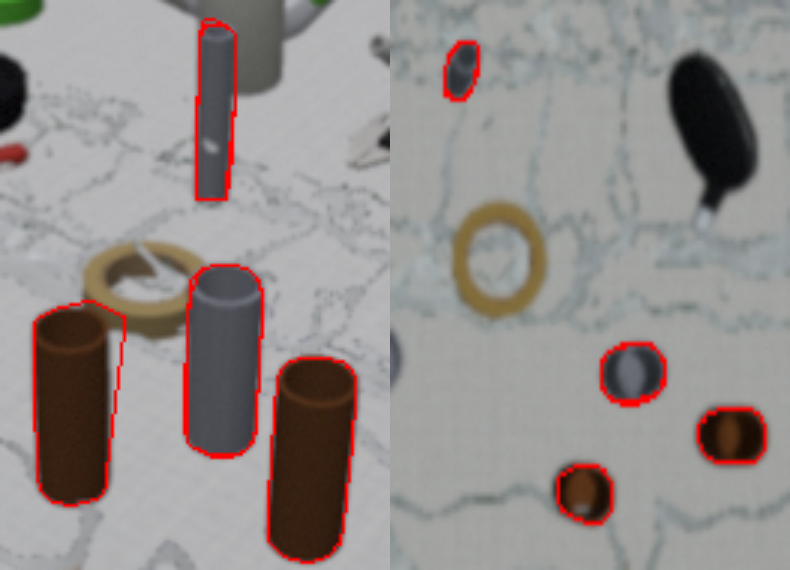

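Request:
play_rows(moves=[[[0,8,0],[-0.02,0,-0.05],100],[[0,16,0],[-0.04,0,-0.1],100],[[0,24,0],[-0.06,0,-0.15],100],[[0,32,0],[-0.08,0,-0.2],100],[[0,40,0],[-0.1,0,-0.25],100]])

```text
time: 0.8
ee_pos: [0.397, 0.324, 0.2314]
tcp_rot: [-90.0, -0.0, 26.0]
wrist_force: [0.7, 1.0, 0.6]
opening: 0.0855
```

Request:
play_rows(moves=[[[0,8,0],[0,0,0],100],[[0,16,0],[0,0,0],100],[[0,24,0],[0,0,0],100],[[0,26.35,0],[0,0,0],100],[[0,26.35,0],[0,0,0],100]])

```text
time: 1.3
ee_pos: [0.396, 0.3256, 0.2313]
tcp_rot: [-90.0, 0.0, -0.0]
wrist_force: [-0.1, 0.1, 1.0]
opening: 0.0851
```

```bash
cat > o.py <<'E'
from h import *
o=get_obs();print(o["time"],(o["ee_pos"]*1e3).round(2),o["tcp_rot"].round(2),o["wrist_force"].round(1),round(o["opening"]*1e3,1),o["q"].round(1))
E
python3 o.py
```

```text
1.3 [396.05 325.55 231.26] [-9.e+01  0.e+00 -4.e-02] [-0.1  0.1  1. ] 85.1 [ 3.940e+01 -1.000e-01  4.800e+00  9.490e+01  0.000e+00  1.295e+02]
```

Request:
play_rows(moves=[[[0,0,0],[0.03,0.02,-0.03],100],[[0,0,0],[0.058,0.05,-0.06],100],[[0,0,0],[0.058,0.09,-0.06],100],[[0,0,0],[0.058,0.13,-0.06],100],[[0,0,0],[0.058,0.16,-0.06],100]])

```text
time: 1.8
ee_pos: [0.4534, 0.2648, 0.0687]
tcp_rot: [-90.1, 0.1, 0.1]
wrist_force: [-0.5, 0.4, -1.1]
opening: 0.0856
```

```bash
python3 o.py; python3 - <<'E'
from h import *
c=camera("scene");cv2.imwrite("pics/g1.png",cv2.resize(c["img"][100:280,120:340,::-1],None,fx=3,fy=3))
E
```

```text
1.8 [453.43 264.83  68.67] [-9.005e+01  1.000e-01  6.000e-02] [-0.5  0.4 -1.1] 85.6 [ 30.3   1.7 -11.4  77.1   0.  120.2]
```

View pics/g1.png

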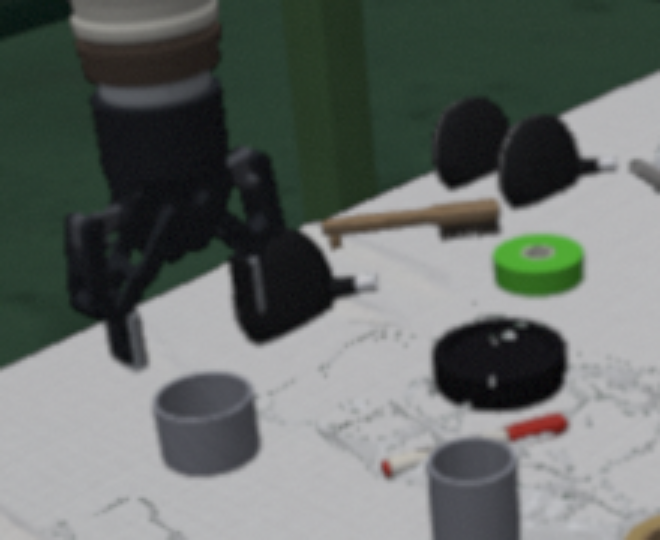

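Request:
play_rows(moves=[[[0,0,0],[0.001,0.02,0.001],100],[[0,0,0],[0.001,0.04,0.001],100],[[0,0,0],[0.001,0.055,0.001],100],[[0,0,0],[0.001,0.063,0.001],100],[[0,0,0],[0.001,0.063,0.001],100]])

```text
time: 2.35
ee_pos: [0.4546, 0.2664, 0.0077]
tcp_rot: [-90.0, 0.1, 0.0]
wrist_force: [0.1, -0.1, -0.1]
opening: 0.0859
```

Request:
play_rows(moves=[[[0,0,0],[0,0,0],0],[[0,0,0],[0,0,0],0],[[0,0,0],[0,0,0],0],[[0,0,0],[0,0,0],0],[[0,0,0],[0,0,0],0]], grip_force=40)

```text
time: 2.85
ee_pos: [0.4558, 0.2671, 0.0098]
tcp_rot: [-89.9, -0.1, 0.0]
wrist_force: [-0.5, -0.3, 6.6]
opening: 0.0619
```

```bash
python3 o.py
```

```text
2.85 [455.79 267.11   9.78] [-89.93  -0.11   0.  ] [-0.5 -0.3  6.6] 61.9 [ 30.4   3.6 -16.   70.2   0.  120.4]
```

Request:
play_rows(moves=[[[0,0,0],[0,0,0],0],[[0,0,0],[0,-0.005,0],0],[[0,0,0],[0,-0.015,0],0],[[0,0,0],[0,-0.03,0],0],[[0,0,0],[0,-0.03,0],0]])

```text
time: 3.35
ee_pos: [0.4563, 0.2674, 0.0412]
tcp_rot: [-89.9, -0.2, 0.0]
wrist_force: [0.4, 0.7, -1.5]
opening: 0.0623
```

```bash
python3 o.py;python3 - <<'E'
from h import *
c=camera("scene");cv2.imwrite("pics/g2.png",cv2.resize(c["img"][100:280,120:340,::-1],None,fx=3,fy=3))
E
python3 o.py
```

```text
3.35 [456.26 267.37  41.19] [-89.89  -0.19   0.  ] [ 0.4  0.7 -1.5] 62.3 [ 30.4   2.6 -13.5  73.7   0.  120.4]
3.4 [455.87 267.12  39.94] [-89.93  -0.13  -0.  ] [-0.1 -0.5 -0.4] 62.1 [ 30.4   2.6 -13.6  73.6  -0.  120.4]
```

View pics/g2.png

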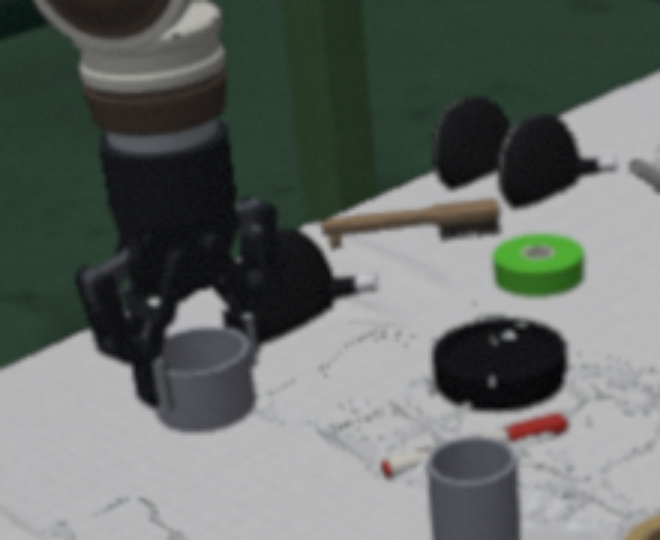

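Request:
play_rows(moves=[[[0,0,0],[0,-0.03,0],0],[[0,0,0],[0.03,-0.06,-0.015],0],[[0,0,0],[0.07,-0.06,-0.035],0],[[0,0,0],[0.11,-0.06,-0.055],0],[[0,0,0],[0.15,-0.06,-0.075],0]])

```text
time: 3.9
ee_pos: [0.6064, 0.1908, 0.0983]
tcp_rot: [-90.0, -0.0, 0.0]
wrist_force: [0.0, 0.6, -1.1]
opening: 0.0624
```

Request:
play_rows(moves=[[[0,0,0],[0.02,0,-0.01],0],[[0,0,0],[0.03,0,-0.0145],0],[[0,0,0],[0.03,0.02,-0.0145],0],[[0,0,0],[0.03,0.03,-0.0145],0],[[0,0,0],[0.03,0.03,-0.0145],0]])

```text
time: 4.4
ee_pos: [0.6334, 0.1773, 0.0662]
tcp_rot: [-90.1, 0.2, 0.0]
wrist_force: [0.5, -0.5, -0.6]
opening: 0.0619
```

```bash
python3 o.py;python3 - <<'E'
from h import *
c=camera("scene");cv2.imwrite("pics/g3.png",cv2.resize(c["img"][130:270,220:360,::-1],None,fx=4,fy=4,interpolation=cv2.INTER_CUBIC))
c=camera("top");cv2.imwrite("pics/g3t.png",cv2.resize(c["img"][170:290,230:390,::-1],None,fx=4,fy=4,interpolation=cv2.INTER_CUBIC))
E
python3 o.py
```

```text
4.4 [633.36 177.26  66.17] [-9.005e+01  2.100e-01  3.000e-02] [ 0.5 -0.5 -0.6] 61.9 [ 15.6  19.9   9.3  79.6   0.  105.6]
4.5 [634.41 177.58  68.53] [-9.e+01  2.e-02  4.e-02] [ 0.3  0.6 -1.3] 62.3 [ 15.6  19.8   9.4  79.7   0.  105.6]
```

View pics/g3.png

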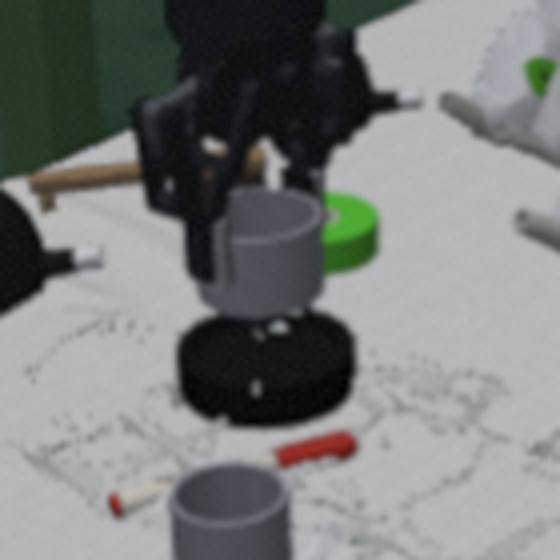

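View pics/g3t.png

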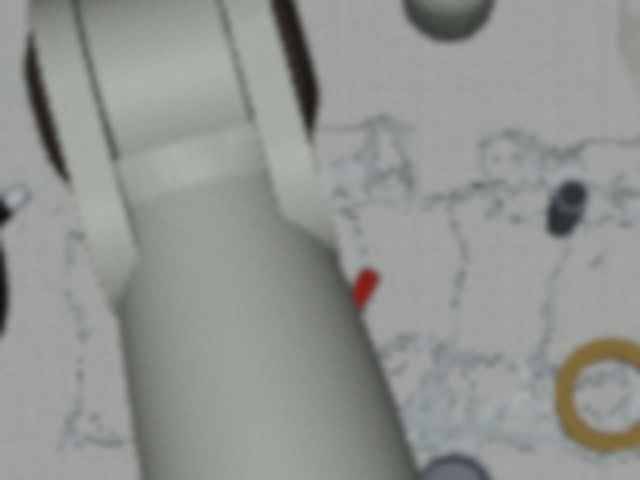

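```bash
python3 - <<'E'
from h import *
S=camera("scene")
im=cv2.resize(S["img"],None,fx=4,fy=4,interpolation=cv2.INTER_CUBIC).astype(float)
g=im.mean(2)
for z in (58,64,70): print(z,proj(S,(.6343,.1763,z/1e3)).round(1))
# row profile through lower pot body
for r in (196,198,200,202,204):
    row=g[r*4+2,230*4:340*4]; d=np.diff(cv2.GaussianBlur(row[None],(9,1),2)[0])
    i=np.argsort(-abs(d))[:12]; print(r,[(round(230+(k+1)/4-.5+.125,1),round(d[k],1)) for k in sorted(i)])
E
```

```text
58 [285.  201.1]
64 [284.9 198.4]
70 [284.7 195.7]
196 [(np.float64(237.9), np.float64(9.0)), (np.float64(238.1), np.float64(9.5)), (np.float64(238.4), np.float64(9.4)), (np.float64(265.9), np.float64(-9.8)), (np.float64(266.1), np.float64(-11.4)), (np.float64(266.4), np.float64(-12.7)), (np.float64(266.6), np.float64(-13.5)), (np.float64(266.9), np.float64(-14.0)), (np.float64(267.1), np.float64(-13.9)), (np.float64(267.4), np.float64(-13.1)), (np.float64(267.6), np.float64(-11.9)), (np.float64(267.9), np.float64(-10.3))]
198 [(np.float64(266.6), np.float64(-6.8)), (np.float64(266.9), np.float64(-7.8)), (np.float64(267.1), np.float64(-8.7)), (np.float64(267.4), np.float64(-9.3)), (np.float64(267.6), np.float64(-9.7)), (np.float64(267.9), np.float64(-9.9)), (np.float64(268.1), np.float64(-9.8)), (np.float64(268.4), np.float64(-9.4)), (np.float64(268.6), np.float64(-8.8)), (np.float64(268.9), np.float64(-8.0)), (np.float64(269.1), np.float64(-7.2)), (np.float64(269.4), np.float64(-6.3))]
200 [(np.float64(230.4), np.float64(12.0)), (np.float64(230.6), np.float64(13.8)), (np.float64(230
[... 614 characters left out ...]
 (np.float64(269.9), np.float64(-10.6)), (np.float64(270.1), np.float64(-10.1)), (np.float64(299.4), np.float64(9.5)), (np.float64(299.6), np.float64(9.9)), (np.float64(299.9), np.float64(9.9)), (np.float64(300.1), np.float64(9.5))]
204 [(np.float64(270.4), np.float64(-6.5)), (np.float64(270.6), np.float64(-7.3)), (np.float64(270.9), np.float64(-7.8)), (np.float64(271.1), np.float64(-8.1)), (np.float64(271.4), np.float64(-8.0)), (np.float64(271.6), np.float64(-7.6)), (np.float64(271.9), np.float64(-7.0)), (np.float64(297.6), np.float64(6.5)), (np.float64(297.9), np.float64(6.7)), (np.float64(298.1), np.float64(6.9)), (np.float64(298.4), np.float64(6.9)), (np.float64(298.6), np.float64(6.7))]
```

Request:
play_rows(moves=[[[0,0,0],[0,0.01,0],0],[[0,0,0],[0,0.02,0],0],[[0,0,0],[0,0.028,0],0],[[0,0,0],[0,0.034,0],0],[[0,0,0],[0,0.034,0],0]])

```text
time: 5.05
ee_pos: [0.6343, 0.1769, 0.0328]
tcp_rot: [-90.0, 0.1, -0.0]
wrist_force: [-0.8, 0.3, -1.6]
opening: 0.0621
```

Request:
play_rows(moves=[[[0,0,0],[0,0.001,0],0],[[0,0,0],[0,0.002,0],0],[[0,0,0],[0,0.003,0],0],[[0,0,0],[0,0.004,0],0],[[0,0,0],[0,0.004,0],0]])

```text
time: 5.55
ee_pos: [0.635, 0.1771, 0.0302]
tcp_rot: [-90.0, 0.0, -0.0]
wrist_force: [-0.9, 0.2, -1.6]
opening: 0.0622
```

```bash
python3 o.py;python3 - <<'E'
from h import *
c=camera("scene");cv2.imwrite("pics/g4.png",cv2.resize(c["img"][150:270,220:360,::-1],None,fx=4,fy=4,interpolation=cv2.INTER_CUBIC))
E
python3 o.py
```

```text
5.55 [635.   177.11  30.22] [-90.   0.  -0.] [-0.9  0.2 -1.6] 62.2 [ 15.6  20.6   6.2  75.6  -0.  105.6]
5.6 [635.02 177.14  30.33] [-90.  -0.  -0.] [ 0.5 -0.  -0.6] 62.4 [ 15.6  20.6   6.2  75.6   0.  105.6]
```

View pics/g4.png

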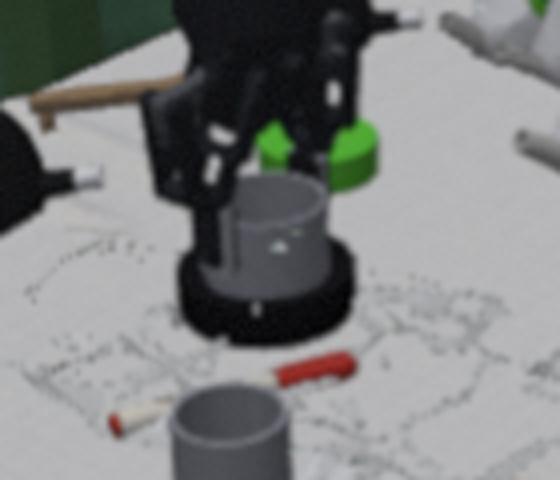

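Request:
play_rows(moves=[[[0,0,0],[0,0.0005,0],0],[[0,0,0],[0,0.001,0],0],[[0,0,0],[0,0.0015,0],0],[[0,0,0],[0,0.0015,0],0],[[0,0,0],[0,0.0015,0],0]])

```text
time: 6.1
ee_pos: [0.6351, 0.1772, 0.0299]
tcp_rot: [-90.0, -0.0, -0.0]
wrist_force: [-3.2, -2.0, 6.0]
opening: 0.0623
```

Request:
play_rows(moves=[[[0,0,0],[0,0,0],100],[[0,0,0],[0,0,0],100],[[0,0,0],[0,0,0],100],[[0,0,0],[0,-0.01,0],100],[[0,0,0],[0,-0.03,0],100]])

```text
time: 6.6
ee_pos: [0.6341, 0.1769, 0.0579]
tcp_rot: [-90.0, 0.2, -0.0]
wrist_force: [0.4, -0.7, 0.2]
opening: 0.0852
```

Request:
play_rows(moves=[[[0,0,0],[0,-0.04,0],100],[[0,0,0],[0,-0.08,0],100],[[0,0,0],[-0.03,-0.1,-0.02],100],[[0,0,0],[-0.07,-0.1,-0.05],100],[[0,0,0],[-0.11,-0.1,-0.08],100]])

```text
time: 7.1
ee_pos: [0.5243, 0.0966, 0.16]
tcp_rot: [-90.0, -0.1, 0.0]
wrist_force: [0.2, -0.9, 1.4]
opening: 0.0852
```

```bash
python3 o.py;python3 - <<'E'
from h import *
c=camera("scene");cv2.imwrite("pics/g5.png",cv2.resize(c["img"][150:300,220:400,::-1],None,fx=4,fy=4,interpolation=cv2.INTER_CUBIC))
c=camera("top");cv2.imwrite("pics/g5t.png",cv2.resize(c["img"][170:310,230:390,::-1],None,fx=4,fy=4,interpolation=cv2.INTER_CUBIC))
E
python3 o.py
```

```text
7.1 [524.3   96.64 160.02] [-8.998e+01 -1.100e-01  4.000e-02] [ 0.2 -0.9  1.4] 85.2 [ 10.4   1.7  -1.3  86.9  -0.  100.4]
7.2 [520.52  94.55 159.54] [-90.04   0.1   -0.1 ] [ 1.   0.9 -0.5] 85.3 [ 10.3   1.3  -1.7  87.1  -0.  100.4]
```

View pics/g5.png

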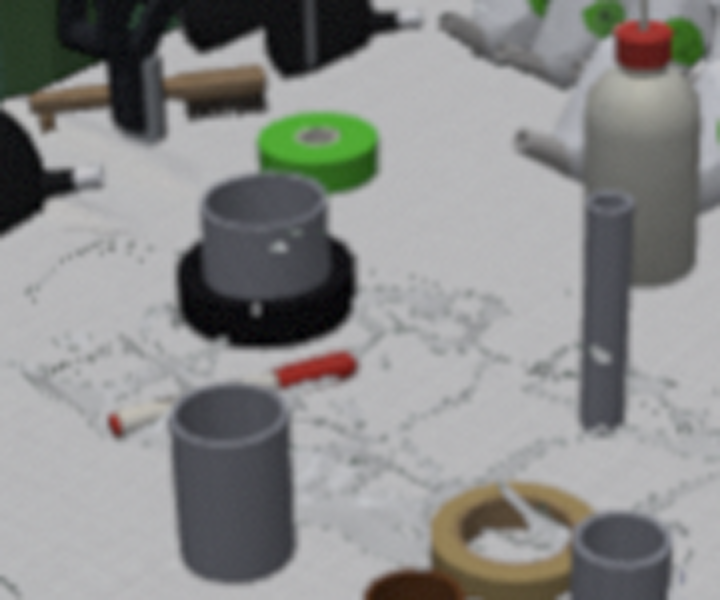

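View pics/g5t.png

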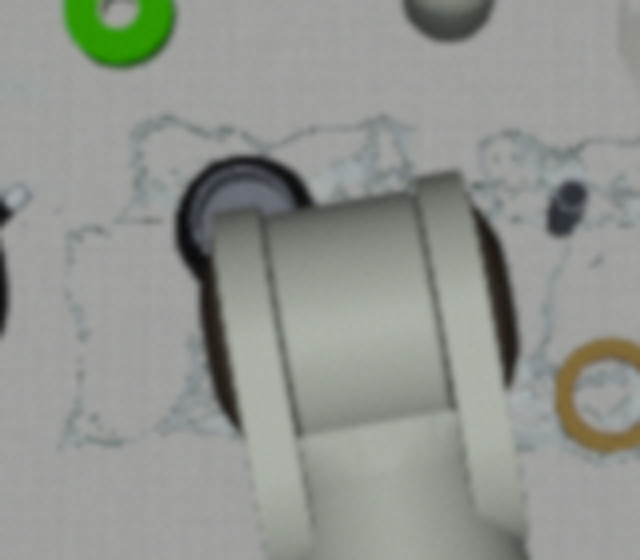

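Request:
play_rows(moves=[[[0,0,0],[-0.03,0,-0.025],80],[[0,0,0],[-0.057,0,-0.05],80],[[0,0,0],[-0.057,0.02,-0.05],80],[[0,0,0],[-0.057,0.04,-0.05],80],[[0,0,0],[-0.057,0.04,-0.05],80]])

```text
time: 7.7
ee_pos: [0.4672, 0.047, 0.1174]
tcp_rot: [-90.0, 0.1, -0.0]
wrist_force: [-0.9, -0.3, 0.5]
opening: 0.0685
```

```bash
python3 o.py;python3 - <<'E'
from h import *
c=camera("scene");cv2.imwrite("pics/g6.png",cv2.resize(c["img"][130:310,200:360,::-1],None,fx=3,fy=3,interpolation=cv2.INTER_CUBIC))
c=camera("top");cv2.imwrite("pics/g6t.png",cv2.resize(c["img"][170:310,230:390,::-1],None,fx=4,fy=4,interpolation=cv2.INTER_CUBIC))
E
python3 o.py
```

```text
7.7 [467.18  46.97 117.43] [-9.001e+01  1.300e-01 -2.000e-02] [-0.9 -0.3  0.5] 68.5 [  5.7  -6.6 -14.   82.8   0.   95.8]
7.8 [468.27  47.27 119.62] [-9.e+01 -1.e-02  1.e-02] [ 0.   0.3 -0.3] 68.6 [  5.8  -6.7 -13.8  82.9   0.   95.8]
```

View pics/g6.png

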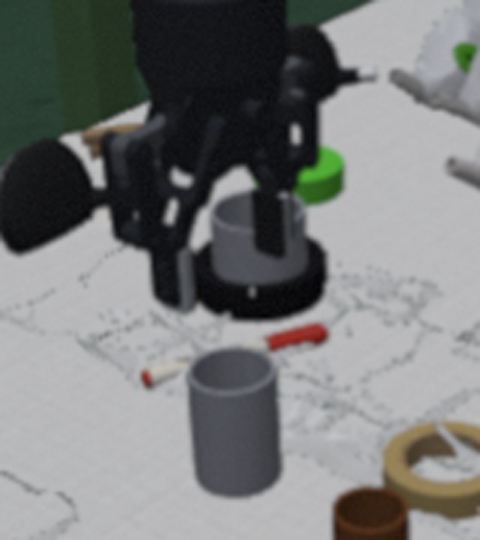

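View pics/g6t.png

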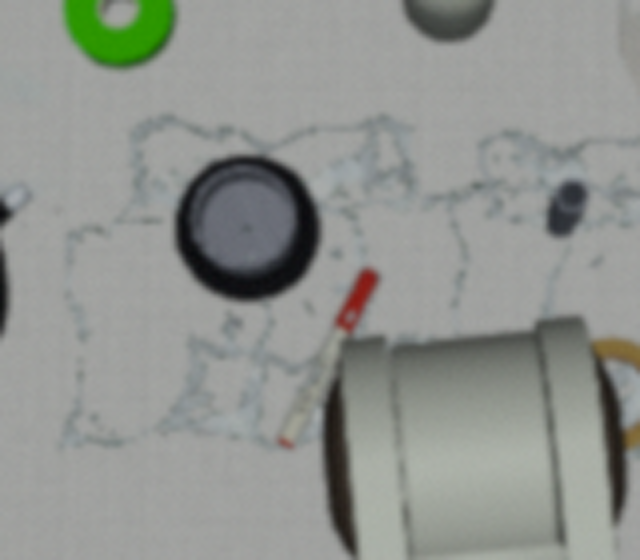

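```bash
python3 - <<'E'
from h import *
T,S=camera("top"),camera("scene")
x0,y0=268,203
im=cv2.resize(T["img"][203:250,268:316],None,fx=8,fy=8,interpolation=cv2.INTER_CUBIC);g=cv2.GaussianBlur(cv2.cvtColor(im,cv2.COLOR_RGB2GRAY),(0,0),3)
m=(g<130).astype(np.uint8);k=max(cv2.findContours(m,0,1)[0],key=cv2.contourArea)
full=np.zeros_like(m);cv2.drawContours(full,[k],-1,1,-1)
dark=cv2.erode(full,np.ones((41,41)))
for t in (50,60,70,80):
    b=((g>t)&(dark>0)).astype(np.uint8);kk=max(cv2.findContours(b,0,1)[0],key=cv2.contourArea);h=cv2.convexHull(kk)
    (a,c),r=cv2.minEnclosingCircle(h);e=cv2.fitEllipse(h);uv=(np.array(e[0])+.5)/8-.5+[x0,y0]
    print(t,uv.round(2),np.array(e[1]).round()/8,"z62",(plane(T,uv,.062)*1e3).round(1)[:2],"z24",(plane(T,uv,.024)*1e3).round(1)[:2])
e=cv2.fitEllipse(k);uv=(np.array(e[0])+.5)/8-.5+[x0,y0];print("base",uv,(plane(T,uv,.026)*1e3).round(1))
for x in (.420,.43,.436):
    o,v=ray(S,(258,232));print(x,((o+v*(x-o[0])/v[0])*1e3).round(1))
E
```

```text
50 [290.46 224.31] [26.625 27.125] z62 [633.8 175.7] z24 [639.1 178.4]
60 [290.43 224.28] [26.125 26.375] z62 [633.8 175.8] z24 [639.1 178.5]
70 [291.09 225.36] [22.5  25.75] z62 [631.2 174.2] z24 [636.4 176.8]
80 [291.03 225.6 ] [21.5 24.5] z62 [630.6 174.3] z24 [635.8 176.9]
base [291.41586685 226.54735947] [633.1 175.8  26. ]
0.42 [420.  38. 133.]
0.43 [430.   48.4 124.9]
0.436 [436.   54.7 120. ]
```

Request:
play_rows(moves=[[[0,0,0],[-0.001,0.03,0],80],[[0,0,0],[-0.001,0.055,0],80],[[0,0,0],[-0.001,0.072,0],80],[[0,0,0],[-0.001,0.081,0],80],[[0,0,0],[-0.001,0.081,0],80]])

```text
time: 8.4
ee_pos: [0.4669, 0.0472, 0.0375]
tcp_rot: [-90.0, 0.1, 0.0]
wrist_force: [-0.4, 0.4, 0.7]
opening: 0.0684
```

Request:
play_rows(moves=[[[0,0,0],[0,0,0],80],[[0,0,0],[0,0,0],0],[[0,0,0],[0,0,0],0],[[0,0,0],[0,0,0],0],[[0,0,0],[0,0,0],0]])

```text
time: 8.9
ee_pos: [0.4678, 0.0472, 0.0393]
tcp_rot: [-90.0, -0.1, -0.0]
wrist_force: [-1.5, 0.6, 4.4]
opening: 0.0494
```

```bash
python3 o.py
```

```text
8.9 [467.78  47.21  39.3 ] [-89.98  -0.12  -0.  ] [-1.5  0.6  4.4] 49.4 [  5.8  -5.3 -21.5  73.7   0.   95.8]
```

Request:
play_rows(moves=[[[0,0,0],[0,-0.005,0],0],[[0,0,0],[0,-0.025,0],0],[[0,0,0],[0,-0.06,0],0],[[0,0,0],[0.01,-0.095,0.008],0],[[0,0,0],[0.04,-0.1,0.03],0]])

```text
time: 9.4
ee_pos: [0.5082, 0.0767, 0.1436]
tcp_rot: [-90.0, -0.4, -0.1]
wrist_force: [1.3, 0.7, -0.5]
opening: 0.0496
```

Request:
play_rows(moves=[[[0,0,0],[0.03,0,0.024],0],[[0,0,0],[0.065,0,0.05],0],[[0,0,0],[0.1,0,0.077],0],[[0,0,0],[0.12,0,0.094],0],[[0,0,0],[0.128,0,0.099],0]])

```text
time: 9.9
ee_pos: [0.6362, 0.1778, 0.137]
tcp_rot: [-90.0, 0.0, 0.1]
wrist_force: [-0.6, -1.6, -1.9]
opening: 0.0497
```

Request:
play_rows(moves=[[[0,0,0],[0,0,0],0],[[0,0,0],[0,0.01,0],0],[[0,0,0],[0,0.02,0],0],[[0,0,0],[0,0.022,0],0],[[0,0,0],[0,0.022,0],0]])

```text
time: 10.4
ee_pos: [0.6342, 0.1755, 0.1153]
tcp_rot: [-90.0, 0.1, -0.0]
wrist_force: [-0.5, 0.4, -1.7]
opening: 0.0493
```

```bash
python3 o.py;python3 - <<'E'
from h import *
S=c=camera("scene");cv2.imwrite("pics/g7.png",cv2.resize(c["img"][130:270,220:360,::-1],None,fx=4,fy=4,interpolation=cv2.INTER_CUBIC))
E
python3 o.py
```

```text
10.4 [634.23 175.5  115.26] [-9.002e+01  6.000e-02 -3.000e-02] [-0.5  0.4 -1.7] 49.3 [ 15.5  19.3  14.   84.8   0.  105.5]
10.45 [634.6  175.66 115.88] [-9.e+01  1.e-02 -3.e-02] [-0.3 -0.9 -1. ] 49.1 [ 15.5  19.3  14.   84.8  -0.  105.5]
```

View pics/g7.png

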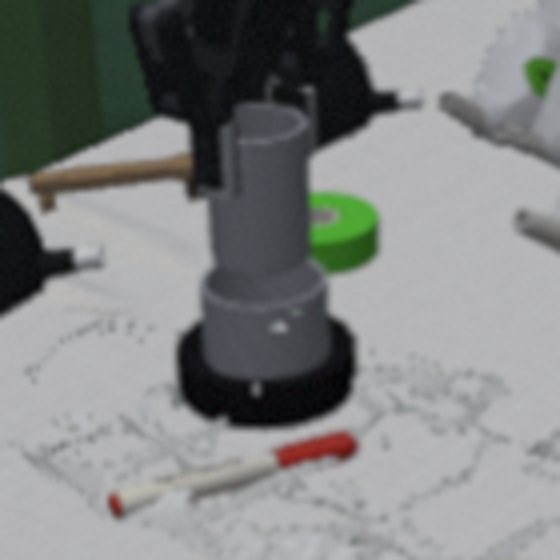

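```bash
cat > edge.py <<'E'
from h import *
def edges(S,r,x0,x1,side):  # strongest gradient sub-pixel in [x0,x1]
    im=S["img"].astype(float).mean(2);row=np.mean([im[r-1],im[r],im[r+1]],0)[x0:x1+1]
    d=np.abs(np.diff(row));k=int(np.argmax(d));w=slice(max(0,k-1),k+2);return x0+.5+np.sum(np.arange(len(d))[w]*d[w])/d[w].sum()
def mids(S,rows,L,R): return [(r,round(edges(S,r,*L,0),2),round(edges(S,r,*R,1),2),round((edges(S,r,*L,0)+edges(S,r,*R,1))/2,2)) for r in rows]
E
python3 - <<'E'
from edge import *
S=camera("scene")
print("pot2",mids(S,(182,185,188,191),(268,278),(292,300)))
print("pot1",mids(S,(208,211,214),(266,276),(297,306)))
for p in [(.6343,.1763)]:
  for z in (30,40,50,80,100,120): print(z,proj(S,p+(z/1e3,)).round(1))
print("dir x",proj(S,(.6443,.1763,.05))-proj(S,(.6343,.1763,.05)),"y",proj(S,(.6343,.1863,.05))-proj(S,(.6343,.1763,.05)))
E
```

```text
pot2 [(182, np.float64(271.63), np.float64(297.28), np.float64(284.46)), (185, np.float64(271.71), np.float64(297.37), np.float64(284.54)), (188, np.float64(272.26), np.float64(297.34), np.float64(284.8)), (191, np.float64(272.39), np.float64(297.34), np.float64(284.87))]
pot1 [(208, np.float64(270.2), np.float64(302.36), np.float64(286.28)), (211, np.float64(267.52), np.float64(305.15), np.float64(286.33)), (214, np.float64(269.83), np.float64(302.36), np.float64(286.1))]
30 [285.7 213.6]
40 [285.5 209.2]
50 [285.2 204.7]
80 [284.5 191.1]
100 [284.  181.9]
120 [283.5 172.5]
dir x [ 3.27198154 -1.82522289] y [-3.7449402  -1.31309078]
```

Request:
play_rows(moves=[[[0,0,0],[0.0007,0.01,-0.0006],0],[[0,0,0],[0.0007,0.02,-0.0006],0],[[0,0,0],[0.0007,0.03,-0.0006],0],[[0,0,0],[0.0007,0.04,-0.0006],0],[[0,0,0],[0.0007,0.048,-0.0006],0]])

```text
time: 11.0
ee_pos: [0.6353, 0.1754, 0.0663]
tcp_rot: [-90.0, 0.1, 0.0]
wrist_force: [-0.3, 0.2, -1.0]
opening: 0.0489
```

Request:
play_rows(moves=[[[0,0,0],[0,0.001,0],0],[[0,0,0],[0,0.002,0],0],[[0,0,0],[0,0.003,0],0],[[0,0,0],[0,0.004,0],0],[[0,0,0],[0,0.004,0],0]])

```text
time: 11.5
ee_pos: [0.6358, 0.1756, 0.064]
tcp_rot: [-90.0, -0.0, -0.0]
wrist_force: [-0.2, -0.8, -0.7]
opening: 0.0493
```

Request:
play_rows(moves=[[[0,0,0],[0,0.0005,0],0],[[0,0,0],[0,0.001,0],0],[[0,0,0],[0,0.0015,0],0],[[0,0,0],[0,0.0015,0],0],[[0,0,0],[0,0.0015,0],0]])

```text
time: 12.0
ee_pos: [0.6358, 0.1756, 0.0634]
tcp_rot: [-90.0, -0.1, -0.0]
wrist_force: [-3.4, -0.9, 5.4]
opening: 0.0492
```

```bash
python3 o.py;python3 - <<'E'
from h import *
S=c=camera("scene");cv2.imwrite("pics/g8.png",cv2.resize(c["img"][130:270,220:360,::-1],None,fx=4,fy=4,interpolation=cv2.INTER_CUBIC))
E
python3 o.py
```

```text
12.0 [635.83 175.59  63.36] [-8.998e+01 -6.000e-02 -0.000e+00] [-3.4 -0.9  5.4] 49.2 [ 15.4  19.9   9.   79.1   0.  105.4]
12.05 [635.85 175.63  63.39] [-8.998e+01 -6.000e-02 -0.000e+00] [-1.7 -0.2  6.1] 49.8 [ 15.4  19.9   9.   79.1   0.  105.4]
```

View pics/g8.png

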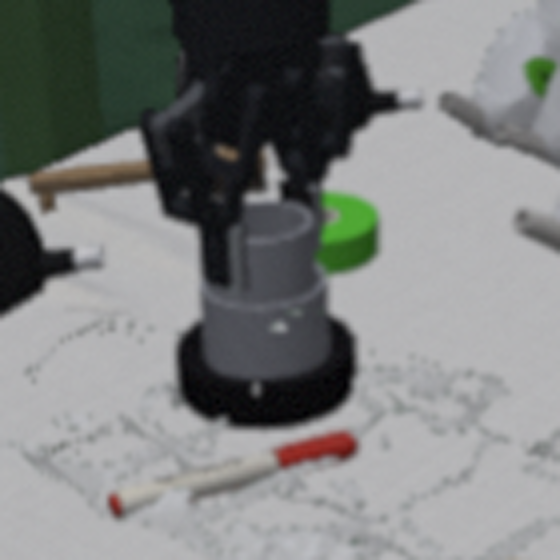

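Request:
play_rows(moves=[[[0,0,0],[0,0,0],80],[[0,0,0],[0,0,0],80],[[0,0,0],[0,0,0],80],[[0,0,0],[0,-0.01,0],80],[[0,0,0],[0,-0.03,0],80]])

```text
time: 12.55
ee_pos: [0.6349, 0.1753, 0.0914]
tcp_rot: [-90.0, 0.2, -0.0]
wrist_force: [0.3, -0.8, 0.8]
opening: 0.0683
```

Request:
play_rows(moves=[[[0,0,0],[0,-0.04,0],80],[[0,0,0],[0,-0.08,0],80],[[0,0,0],[-0.02,-0.09,-0.04],80],[[0,0,0],[-0.04,-0.09,-0.08],55],[[0,0,0],[-0.06,-0.09,-0.12],55]])

```text
time: 13.05
ee_pos: [0.5753, 0.0546, 0.1835]
tcp_rot: [-90.0, -0.1, 0.1]
wrist_force: [0.7, 0.6, -0.0]
opening: 0.0469
```

Request:
play_rows(moves=[[[0,0,0],[-0.02,0,-0.04],55],[[0,0,0],[-0.05,0,-0.08],55],[[0,0,0],[-0.08,0,-0.12],55],[[0,0,0],[-0.1,0,-0.16],55],[[0,0,0],[-0.116,0,-0.2],55]])

```text
time: 13.55
ee_pos: [0.4584, -0.1458, 0.1835]
tcp_rot: [-90.0, -0.1, 0.0]
wrist_force: [0.7, -0.1, 0.1]
opening: 0.0468
```

```bash
python3 o.py;python3 - <<'E'
from h import *
c=camera("scene");cv2.imwrite("pics/g9.png",cv2.resize(c["img"][130:380,220:440,::-1],None,fx=2.4,fy=2.4,interpolation=cv2.INTER_CUBIC))
c=camera("top");cv2.imwrite("pics/g9t.png",cv2.resize(c["img"][190:340,230:430,::-1],None,fx=4,fy=4,interpolation=cv2.INTER_CUBIC))
E
python3 o.py
```

```text
13.55 [ 458.39 -145.8   183.54] [-9.003e+01 -9.000e-02  1.000e-02] [ 0.7 -0.1  0.1] 46.8 [-17.6  -5.3  -5.4  89.7  -0.   72.4]
13.65 [ 458.03 -148.08  183.53] [-9.008e+01 -7.000e-02 -2.700e-01] [ 1.1 -0.6 -0.4] 47.2 [-17.9  -5.2  -5.4  89.7  -0.1  72.4]
```

View pics/g9.png

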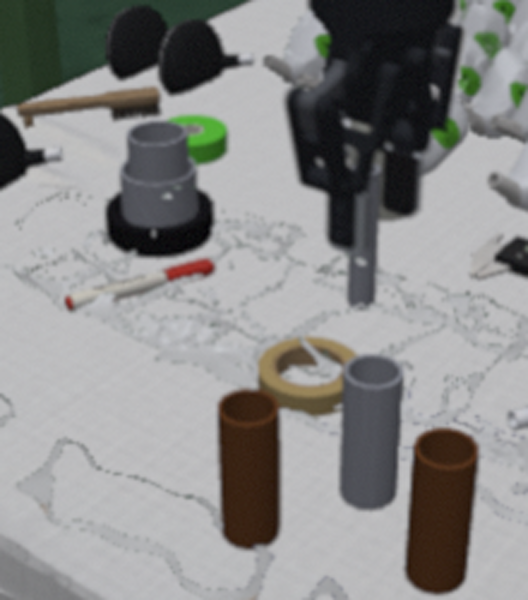

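View pics/g9t.png

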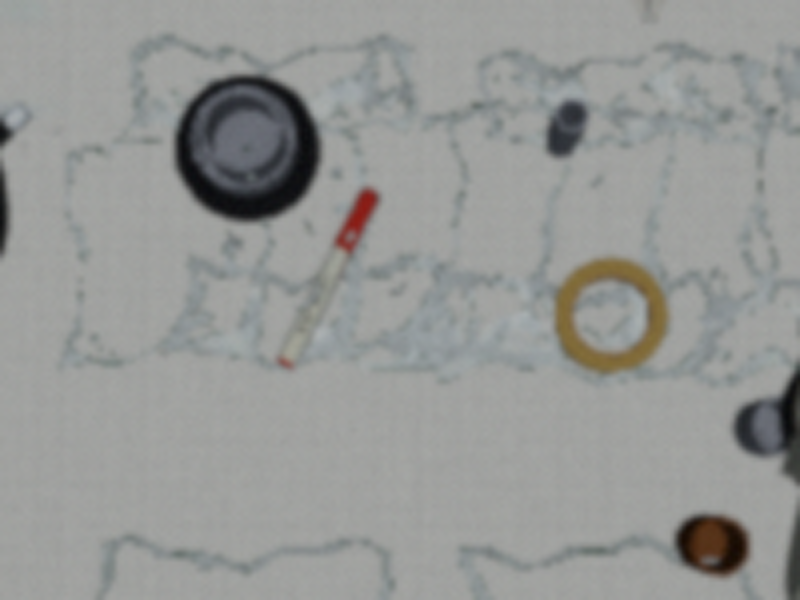

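```bash
python3 - <<'E'
from edge import *
S,T=camera("scene"),camera("top")
# pot2 visible above pot1: rows ~ 188-198 ; x ~ 273..298
print(mids(S,(186,188,190,192,194),(268,278),(294,302)))
for z in (60,70,80,94): print(z,proj(S,(.6343,.1763,z/1e3)).round(1),proj(T,(.6343,.1763,z/1e3)).round(1))
# floor disc of pot2 in top at z=28 and rim z=94: bright disc
x0,y0=268,203
im=cv2.resize(T["img"][203:250,268:316],None,fx=8,fy=8,interpolation=cv2.INTER_CUBIC);cv2.imwrite("pics/g10.png",im[:,:,::-1])
E
```

```text
[(186, np.float64(272.61), np.float64(298.33), np.float64(285.47)), (188, np.float64(272.41), np.float64(297.93), np.float64(285.17)), (190, np.float64(272.55), np.float64(297.68), np.float64(285.12)), (192, np.float64(272.67), np.float64(297.47), np.float64(285.07)), (194, np.float64(272.68), np.float64(297.66), np.float64(285.17))]
60 [285.  200.2] [290.3 224.2]
70 [284.7 195.7] [290.  223.6]
80 [284.5 191.1] [289.7 223.1]
94 [284.1 184.7] [289.3 222.3]
```

View pics/g10.png

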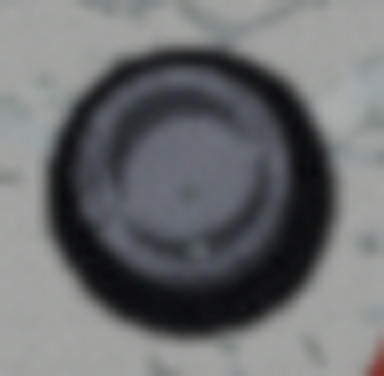

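Request:
play_rows(moves=[[[0,0,0],[0,0.02,0],55],[[0,0,0],[0,0.04,0],55],[[0,0,0],[0,0.05,0],55],[[0,0,0],[0,0.05,0],55],[[0,0,0],[0,0.05,0],55]])

```text
time: 14.25
ee_pos: [0.4601, -0.144, 0.133]
tcp_rot: [-90.0, -0.0, 0.1]
wrist_force: [-0.4, 0.6, 0.2]
opening: 0.047
```

```bash
python3 o.py; python3 m2.py; python3 o.py;python3 - <<'E'
from h import *
c=camera("scene");cv2.imwrite("pics/g11.png",cv2.resize(c["img"][180:380,290:440,::-1],None,fx=3,fy=3,interpolation=cv2.INTER_CUBIC))
E
python3 o.py
```

```text
14.25 [ 460.09 -143.97  132.97] [-9.e+01 -2.e-02  5.e-02] [-0.4  0.6  0.2] 47.0 [-17.4  -5.2 -10.9  84.2   0.   72.6]
p3 [374.1 309.7] [426. 296.] 1436 552 [ 456.5 -153.    52. ] gap 6.7 exp 47.0 [ 459.6 -147.3] [ 458.7 -156.4]
p3 [373.9 314.1] [426.1 295.9] 1199 538 [ 456.5 -153.8   44.5] gap 7.9 exp 47.0 [ 450.9 -152.7] [ 458.9 -156.7]
p4 [369.7 226.7] [371.2 221.7] 1364 118 [639.6 -21.8  62.7] gap 1.8 exp 58.0 [646.  -16.8] [640.9 -22.9]
p4 [369.7 226.7] [371.1 221.8] 1364 102 [639.5 -21.8  62.7] gap 1.5 exp 58.0 [646.  -16.8] [640.6 -22.7]
d1 [325.1 322.5] [408.2 325.7] 1693 188 [ 387.2 -112.    53.7] gap 1.8 exp 47.0 [ 394.2 -107.6] [ 386.4 -112.1]
14.35 [ 460.29 -144.32  133.37] [-9.002e+01 -8.000e-02  3.000e-02] [-0.5 -0.8  0.1] 46.7 [-17.4  -5.2 -10.9  84.2   0.   72.6]
14.4 [ 460.23 -144.41  133.31] [-9.002e+01 -7.000e-02  2.000e-02] [-1.3  0.2  0.3] 47.0 [-17.4  -5.2 -10.9  84.2   0.   72.6]Traceback (most recent call last):
  File "m2.py", line 17, in <module>
    us,hs,a=gb(S,bs,fs);ut,ht,at=gb(T,bt,ft);p,e=tri(S,us,T,ut)
                                 ~~^^^^^^^^^
  File "m2.py", line 6, in gb
    k=max(cv2.findContours(m,0,cv2.CHAIN_APPROX_NONE)[0],key=cv2.contourArea)
ValueError: max() iterable argument is empty
```

View pics/g11.png

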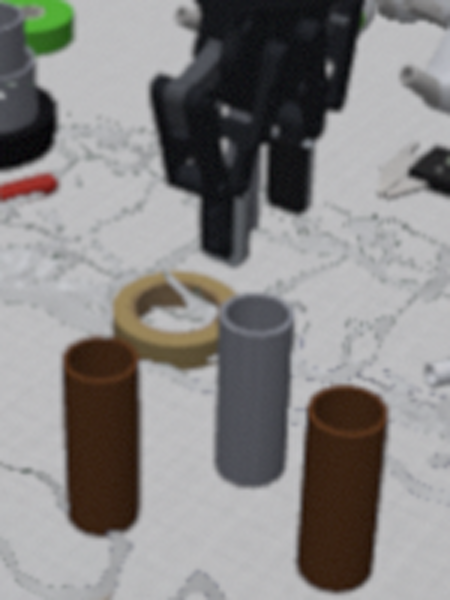

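Request:
play_rows(moves=[[[0,0,0],[-0.0005,0.005,-0.0025],55],[[0,0,0],[-0.0005,0.03,-0.0025],55],[[0,0,0],[-0.0005,0.05,-0.0025],55],[[0,0,0],[-0.0005,0.066,-0.0025],55],[[0,0,0],[-0.0005,0.066,-0.0025],55]])

```text
time: 14.9
ee_pos: [0.4579, -0.1468, 0.0642]
tcp_rot: [-89.9, 0.2, -0.0]
wrist_force: [-0.0, -0.4, -0.2]
opening: 0.0467
```

Request:
play_rows(moves=[[[0,0,0],[0,0,0],55],[[0,0,0],[0,0,0],0],[[0,0,0],[0,0,0],0],[[0,0,0],[0,0,0],0],[[0,0,0],[0,0,0],0]])

```text
time: 15.4
ee_pos: [0.4597, -0.1472, 0.0676]
tcp_rot: [-90.0, -0.1, -0.0]
wrist_force: [-2.7, 0.1, 6.0]
opening: 0.0353
```

```bash
python3 o.py;python3 - <<'E'
from h import *
c=camera("scene");cv2.imwrite("pics/g12.png",cv2.resize(c["img"][180:380,290:440,::-1],None,fx=3,fy=3,interpolation=cv2.INTER_CUBIC))
E
python3 o.py
```

```text
15.4 [ 459.68 -147.21   67.55] [-9.004e+01 -9.000e-02 -0.000e+00] [-2.7  0.1  6. ] 35.3 [-17.8  -4.3 -17.4  76.8  -0.   72.3]
15.45 [ 459.69 -147.22   67.56] [-9.004e+01 -9.000e-02 -1.000e-02] [-1.7  0.6  6.8] 35.8 [-17.8  -4.3 -17.4  76.8  -0.   72.3]
```

View pics/g12.png

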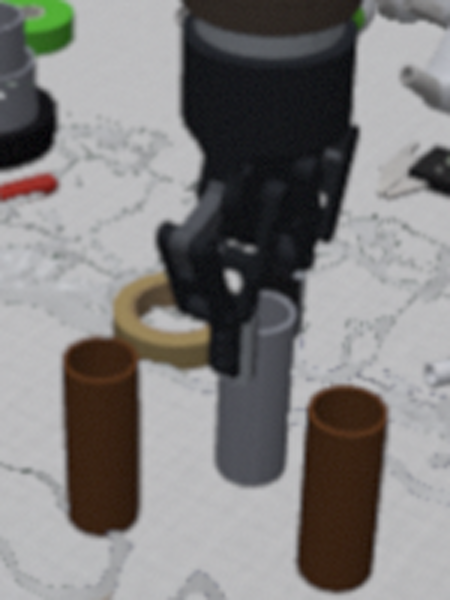

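Request:
play_rows(moves=[[[0,0,0],[0,-0.005,0],0],[[0,0,0],[0,-0.03,0],0],[[0,0,0],[0,-0.065,0],0],[[0,0,0],[0,-0.1,0.01],0],[[0,0,0],[0.01,-0.13,0.03],0]])

```text
time: 15.95
ee_pos: [0.4689, -0.1174, 0.1986]
tcp_rot: [-90.0, -0.1, -0.1]
wrist_force: [0.3, -0.2, -0.4]
opening: 0.0355
```

Request:
play_rows(moves=[[[0,0,0],[0.01,0,0.03],0],[[0,0,0],[0.03,0,0.07],0],[[0,0,0],[0.05,0,0.11],0],[[0,0,0],[0.07,0,0.15],0],[[0,0,0],[0.09,0,0.19],0]])

```text
time: 16.45
ee_pos: [0.5599, 0.0749, 0.1966]
tcp_rot: [-90.0, -0.0, 0.0]
wrist_force: [1.1, 0.1, -0.6]
opening: 0.0355
```

Request:
play_rows(moves=[[[0,0,0],[0.03,0,0.035],0],[[0,0,0],[0.055,0,0.07],0],[[0,0,0],[0.07,0,0.093],0],[[0,0,0],[0.076,0,0.103],0],[[0,0,0],[0.076,0,0.103],0]])

```text
time: 16.95
ee_pos: [0.6354, 0.1771, 0.1955]
tcp_rot: [-90.0, 0.1, 0.1]
wrist_force: [-0.4, -0.7, -1.6]
opening: 0.0355
```

Request:
play_rows(moves=[[[0,0,0],[0,0.005,0],0],[[0,0,0],[0,0.01,0],0],[[0,0,0],[0,0.015,0],0],[[0,0,0],[0,0.02,0],0],[[0,0,0],[0,0.02,0],0]])

```text
time: 17.45
ee_pos: [0.6347, 0.1755, 0.1755]
tcp_rot: [-90.0, 0.1, -0.0]
wrist_force: [-0.8, -0.3, -1.0]
opening: 0.0353
```

```bash
python3 o.py;python3 - <<'E'
from h import *
S=c=camera("scene");cv2.imwrite("pics/g13.png",cv2.resize(c["img"][110:250,220:360,::-1],None,fx=4,fy=4,interpolation=cv2.INTER_CUBIC))
E
python3 o.py
```

```text
17.45 [634.74 175.47 175.47] [-9.002e+01  6.000e-02 -3.000e-02] [-0.8 -0.3 -1. ] 35.3 [ 15.5  19.7  21.1  91.5  -0.  105.5]
17.5 [634.89 175.63 175.93] [-9.001e+01  4.000e-02 -2.000e-02] [ 0.8 -0.1 -1.5] 35.5 [ 15.5  19.7  21.2  91.5   0.  105.5]
```

View pics/g13.png

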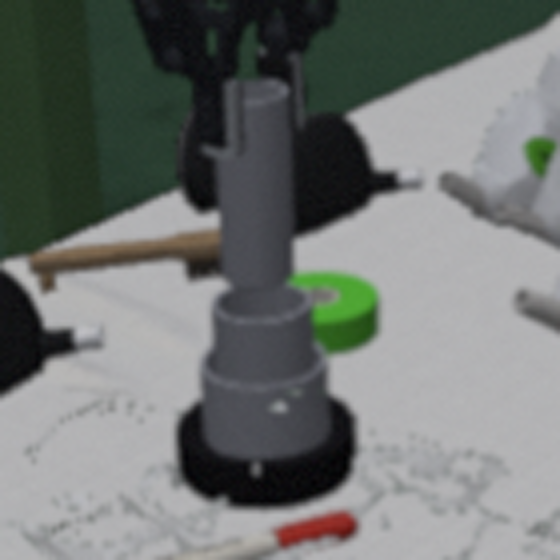

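```bash
python3 - <<'E'
from edge import *
S=camera("scene")
print("pot3",mids(S,(160,163,166,170,174),(271,278),(290,297)))
print("pot2",mids(S,(189,191,193,195),(269,278),(294,302)))
for z in (70,80,115,130,145,155): print(z,proj(S,(.6347,.1754,z/1e3)).round(1))
E
```

```text
pot3 [(160, np.float64(273.63), np.float64(292.67), np.float64(283.15)), (163, np.float64(274.47), np.float64(292.71), np.float64(283.59)), (166, np.float64(274.45), np.float64(293.28), np.float64(283.87)), (170, np.float64(274.28), np.float64(292.8), np.float64(283.54)), (174, np.float64(274.74), np.float64(292.73), np.float64(283.74))]
pot2 [(189, np.float64(272.46), np.float64(297.78), np.float64(285.12)), (191, np.float64(272.62), np.float64(297.59), np.float64(285.1)), (193, np.float64(272.69), np.float64(294.68), np.float64(283.69)), (195, np.float64(272.64), np.float64(297.68), np.float64(285.16))]
70 [285.2 195.8]
80 [285.  191.2]
115 [284.1 174.9]
130 [283.7 167.7]
145 [283.3 160.5]
155 [283.  155.6]
```

Request:
play_rows(moves=[[[0,0,0],[0.0008,0.008,0],0],[[0,0,0],[0.0008,0.016,0],0],[[0,0,0],[0.0008,0.026,0],0],[[0,0,0],[0.0008,0.036,0],0],[[0,0,0],[0.0008,0.046,0],0]])

```text
time: 18.05
ee_pos: [0.6358, 0.176, 0.129]
tcp_rot: [-90.0, 0.0, 0.0]
wrist_force: [0.3, -0.1, -1.4]
opening: 0.0356
```

Request:
play_rows(moves=[[[0,0,0],[0,0.01,0],0],[[0,0,0],[0,0.02,0],0],[[0,0,0],[0,0.027,0],0],[[0,0,0],[0,0.03,0],0],[[0,0,0],[0,0.03,0],0]])

```text
time: 18.55
ee_pos: [0.6359, 0.176, 0.0999]
tcp_rot: [-90.0, 0.0, -0.0]
wrist_force: [0.1, 0.8, -1.0]
opening: 0.0357
```

```bash
python3 o.py
```

```text
18.55 [635.85 175.97  99.87] [-9.001e+01  3.000e-02 -0.000e+00] [ 0.1  0.8 -1. ] 35.7 [ 15.5  19.6  12.6  83.1  -0.  105.5]
```

Request:
play_rows(moves=[[[0,0,0],[0,0.001,0],0],[[0,0,0],[0,0.002,0],0],[[0,0,0],[0,0.003,0],0],[[0,0,0],[0,0.004,0],0],[[0,0,0],[0,0.004,0],0]])

```text
time: 19.05
ee_pos: [0.636, 0.176, 0.0962]
tcp_rot: [-90.0, 0.0, -0.0]
wrist_force: [-0.5, -0.7, -0.7]
opening: 0.0355
```

Request:
play_rows(moves=[[[0,0,0],[0,0.0005,0],0],[[0,0,0],[0,0.001,0],0],[[0,0,0],[0,0.001,0],0],[[0,0,0],[0,0.001,0],0],[[0,0,0],[0,0.001,0],0]])

```text
time: 19.55
ee_pos: [0.6361, 0.1761, 0.0956]
tcp_rot: [-90.0, -0.0, 0.0]
wrist_force: [-1.6, -1.1, 3.1]
opening: 0.0353
```

```bash
python3 o.py;python3 - <<'E'
from h import *
S=c=camera("scene");cv2.imwrite("pics/g14.png",cv2.resize(c["img"][110:250,220:360,::-1],None,fx=4,fy=4,interpolation=cv2.INTER_CUBIC))
E
python3 o.py
```

```text
19.55 [636.09 176.08  95.62] [-8.999e+01 -2.000e-02  0.000e+00] [-1.6 -1.1  3.1] 35.3 [ 15.5  19.6  12.2  82.6   0.  105.5]
19.6 [636.08 176.07  95.66] [-8.999e+01 -2.000e-02 -0.000e+00] [-0.9 -0.1  3.3] 35.7 [ 15.5  19.6  12.2  82.6   0.  105.5]
```

View pics/g14.png

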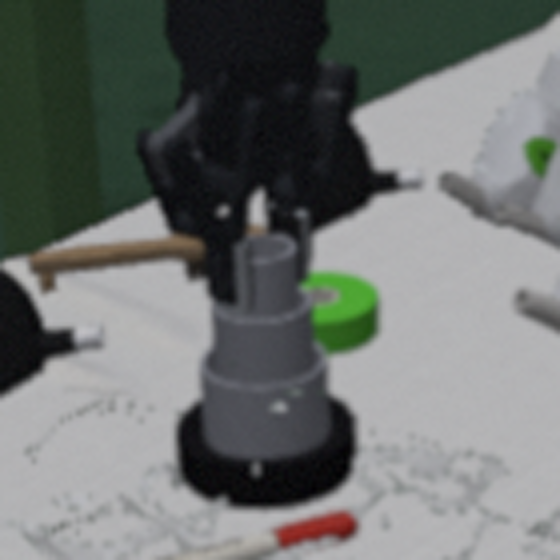

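Request:
play_rows(moves=[[[0,0,0],[0,0,0],60],[[0,0,0],[0,0,0],60],[[0,0,0],[0,0,0],60],[[0,0,0],[0,-0.01,0],60],[[0,0,0],[0,-0.03,0],60]])

```text
time: 20.1
ee_pos: [0.6353, 0.1758, 0.1245]
tcp_rot: [-90.0, 0.2, -0.0]
wrist_force: [0.0, -1.1, -0.6]
opening: 0.0513
```

Request:
play_rows(moves=[[[0,0,0],[0,-0.03,0],60],[[0,0,0],[0,-0.07,0],60],[[0,0,0],[0,-0.09,0],60],[[0,0,0],[-0.04,-0.09,0],60],[[0,0,0],[-0.08,-0.09,0],60]])

```text
time: 20.6
ee_pos: [0.5562, 0.1761, 0.2157]
tcp_rot: [-90.0, -0.0, -0.0]
wrist_force: [-0.5, 0.9, 0.4]
opening: 0.0511
```

Request:
play_rows(moves=[[[0,0,0],[-0.04,0,0],60],[[0,0,0],[-0.08,0,0],60],[[0,0,0],[-0.12,0,0.01],60],[[0,0,0],[-0.14,0,0.02],60],[[0,0,0],[-0.14,0,0.02],60]])

```text
time: 21.1
ee_pos: [0.4141, 0.1967, 0.217]
tcp_rot: [-89.9, -0.1, 0.1]
wrist_force: [-0.2, 0.8, 0.5]
opening: 0.0513
```

```bash
python3 o.py;python3 - <<'E'
from h import *
c=camera("scene");cv2.imwrite("pics/g15.png",cv2.resize(c["img"][110:270,240:440,::-1],None,fx=4,fy=3.7,interpolation=cv2.INTER_CUBIC))
c=camera("top");cv2.imwrite("pics/g15t.png",cv2.resize(c["img"][190:340,230:430,::-1],None,fx=4,fy=4,interpolation=cv2.INTER_CUBIC))
E
python3 o.py
```

```text
21.1 [414.15 196.74 216.99] [-89.93  -0.11   0.1 ] [-0.2  0.8  0.5] 51.3 [ 25.4  -7.9  -4.1  93.6   0.  115.3]
21.2 [416.14 196.26 216.27] [-8.996e+01 -1.000e-01  5.000e-02] [0.7 1.1 0. ] 51.5 [ 25.3  -7.7  -4.   93.6  -0.  115.2]
```

View pics/g15.png

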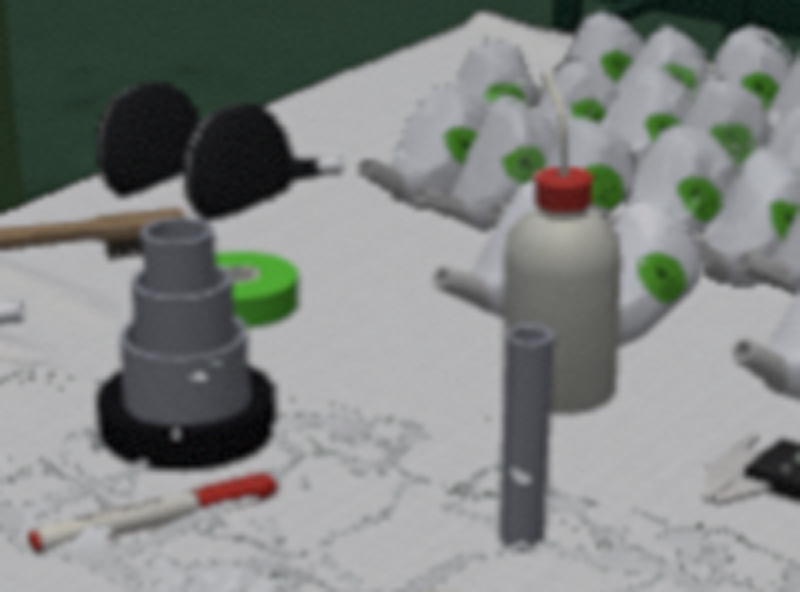

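View pics/g15t.png

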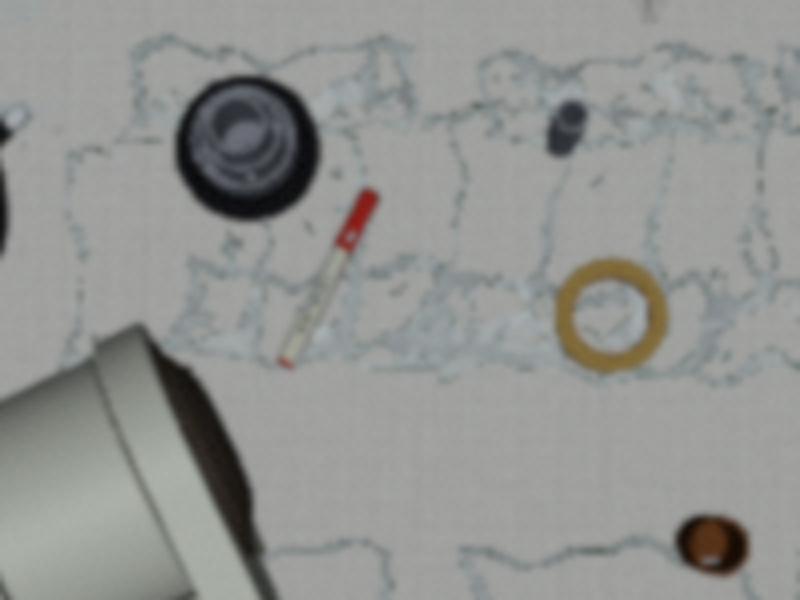

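```bash
python3 - <<'E'
from edge import *
S,T=camera("scene"),camera("top")
print("p4 S",mids(S,(212,220,230,236,245,250),(361,371),(371,382)))
for z in (10,40,60,90,110): print(z,proj(S,(.6408,-.0228,z/1e3)).round(1),proj(T,(.6408,-.0228,z/1e3)).round(1))
print("p3 S",mids(S,(176,178,180),(271,279),(290,298)))
for z in (94,108,115,122): print(z,proj(S,(.6347,.1754,z/1e3)).round(1),proj(T,(.6347,.1754,z/1e3)).round(1))
for n,b in (("t4",(362,211,382,233)),):
  im=cv2.resize(T["img"][b[1]:b[3],b[0]:b[2]],None,fx=16,fy=16,interpolation=cv2.INTER_CUBIC);cv2.imwrite("pics/g16.png",im[:,:,::-1])
im=cv2.resize(T["img"][203:250,268:316],None,fx=8,fy=8,interpolation=cv2.INTER_CUBIC);cv2.imwrite("pics/g16b.png",im[:,:,::-1])
E
```

```text
p4 S [(212, np.float64(365.41), np.float64(377.79), np.float64(371.6)), (220, np.float64(365.41), np.float64(377.39), np.float64(371.4)), (230, np.float64(365.19), np.float64(376.62), np.float64(370.9)), (236, np.float64(364.58), np.float64(376.51), np.float64(370.55)), (245, np.float64(364.59), np.float64(375.74), np.float64(370.17)), (250, np.float64(364.48), np.float64(375.77), np.float64(370.12))]
10 [370.1 251.4] [370.  224.4]
40 [370.6 237.4] [370.7 222.7]
60 [370.9 227.8] [371.2 221.6]
90 [371.4 213. ] [372.  219.8]
110 [371.7 202.9] [372.5 218.6]
p3 S [(176, np.float64(275.33), np.float64(293.29), np.float64(284.31)), (178, np.float64(271.95), np.float64(293.32), np.float64(282.64)), (180, np.float64(275.47), np.float64(293.57), np.float64(284.52))]
94 [284.6 184.7] [289.7 222.1]
108 [284.2 178.2] [289.3 221.3]
115 [284.1 174.9] [289.1 220.8]
122 [283.9 171.6] [288.9 220.4]
```

View pics/g16.png

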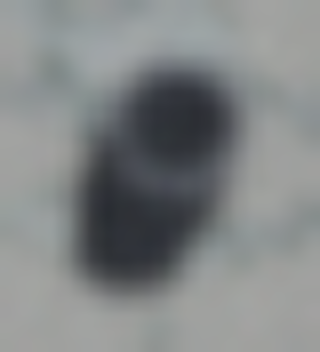

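View pics/g16b.png

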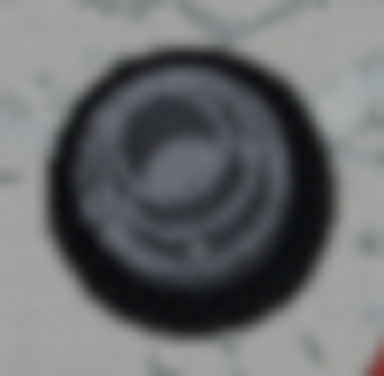

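Request:
play_rows(moves=[[[0,0,0],[0.02,0,-0.02],45],[[0,0,0],[0.05,0,-0.05],45],[[0,0,0],[0.08,0,-0.08],45],[[0,0,0],[0.11,0,-0.11],45],[[0,0,0],[0.14,0,-0.14],45]])

```text
time: 21.8
ee_pos: [0.5577, 0.0538, 0.2148]
tcp_rot: [-90.0, 0.0, -0.1]
wrist_force: [-0.2, 0.9, 1.7]
opening: 0.0387
```

Request:
play_rows(moves=[[[0,0,0],[0.03,0,-0.03],45],[[0,0,0],[0.06,0,-0.055],45],[[0,0,0],[0.08,0,-0.073],45],[[0,0,0],[0.086,0.01,-0.078],45],[[0,0,0],[0.086,0.03,-0.078],45]])

```text
time: 22.3
ee_pos: [0.6435, -0.0236, 0.1846]
tcp_rot: [-90.0, -0.0, -0.1]
wrist_force: [-0.4, 0.4, 0.5]
opening: 0.0382
```

Request:
play_rows(moves=[[[0,0,0],[0,0.01,0],45],[[0,0,0],[0,0.02,0],45],[[0,0,0],[0,0.03,0],45],[[0,0,0],[0,0.03,0],45],[[0,0,0],[0,0.03,0],45]])

```text
time: 22.8
ee_pos: [0.6419, -0.0217, 0.1557]
tcp_rot: [-90.0, -0.0, 0.0]
wrist_force: [-0.6, -0.5, -0.9]
opening: 0.0386
```

```bash
python3 o.py;python3 - <<'E'
from h import *
c=camera("scene");cv2.imwrite("pics/g17.png",cv2.resize(c["img"][110:270,300:440,::-1],None,fx=4,fy=3.7,interpolation=cv2.INTER_CUBIC))
E
python3 o.py
```

```text
22.8 [641.91 -21.74 155.69] [-9.e+01 -2.e-02  2.e-02] [-0.6 -0.5 -0.9] 38.6 [-1.9 17.  15.5 88.6 -0.  88. ]
22.85 [642.12 -21.78 156.09] [-9.e+01 -6.e-02  2.e-02] [ 0.1 -0.2  0.1] 38.9 [-1.9 17.  15.6 88.6 -0.  88. ]
```

View pics/g17.png

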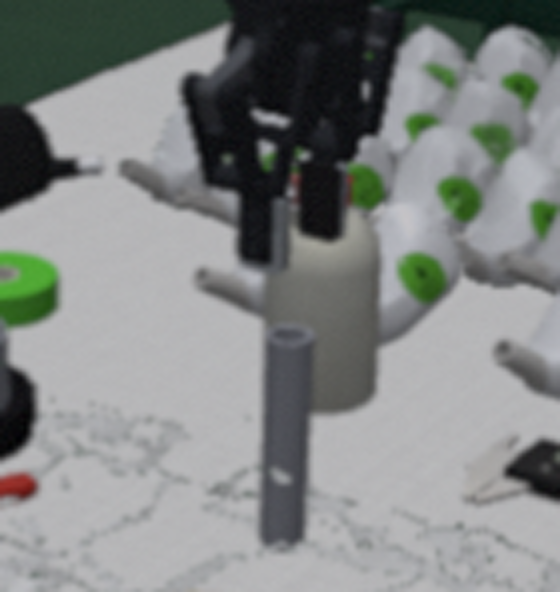

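Request:
play_rows(moves=[[[0,0,0],[0,0.015,-0.0005],45],[[0,0,0],[0,0.032,-0.0005],45],[[0,0,0],[0,0.05,-0.0005],45],[[0,0,0],[0,0.06,-0.0005],45],[[0,0,0],[0,0.0645,-0.0005],45]])

```text
time: 23.35
ee_pos: [0.6418, -0.0224, 0.0903]
tcp_rot: [-90.0, 0.0, 0.0]
wrist_force: [-0.6, 0.4, 0.4]
opening: 0.0388
```

Request:
play_rows(moves=[[[0,0,0],[0,0,0],45],[[0,0,0],[0,0,0],0],[[0,0,0],[0,0,0],0],[[0,0,0],[0,0,0],0],[[0,0,0],[0,0,0],0]])

```text
time: 23.85
ee_pos: [0.6424, -0.0225, 0.0919]
tcp_rot: [-90.0, -0.1, 0.0]
wrist_force: [-1.2, -0.8, 6.1]
opening: 0.0203
```

```bash
python3 o.py;python3 - <<'E'
from h import *
c=camera("scene");cv2.imwrite("pics/g18.png",cv2.resize(c["img"][110:270,300:440,::-1],None,fx=4,fy=3.7,interpolation=cv2.INTER_CUBIC))
E
python3 o.py
```

```text
23.85 [642.45 -22.5   91.95] [-90.    -0.09   0.  ] [-1.2 -0.8  6.1] 20.3 [-2.  17.1  8.7 81.5 -0.  88. ]
23.9 [642.42 -22.51  91.94] [-90.    -0.09  -0.  ] [-1.1 -1.   5.4] 20.2 [-2.  17.1  8.7 81.5 -0.  88. ]
```

View pics/g18.png

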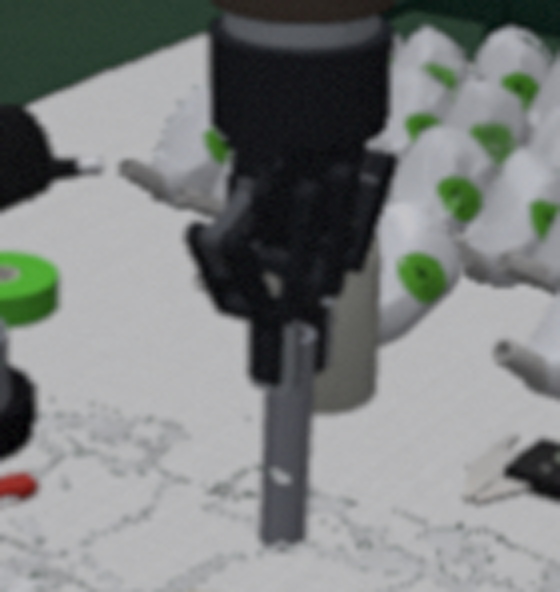

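Request:
play_rows(moves=[[[0,0,0],[0,-0.005,0],0],[[0,0,0],[0,-0.03,0],0],[[0,0,0],[0,-0.07,0],0],[[0,0,0],[0,-0.11,0],0],[[0,0,0],[0,-0.145,0],0]])

```text
time: 24.4
ee_pos: [0.6419, -0.0225, 0.238]
tcp_rot: [-90.0, -0.1, -0.0]
wrist_force: [1.4, 0.8, -1.3]
opening: 0.0204
```

Request:
play_rows(moves=[[[0,0,0],[-0.001,0,0.02],0],[[0,0,0],[-0.002,0,0.055],0],[[0,0,0],[-0.003,0,0.09],0],[[0,0,0],[-0.004,0,0.125],0],[[0,0,0],[-0.005,0,0.16],0]])

```text
time: 24.9
ee_pos: [0.6368, 0.1388, 0.2359]
tcp_rot: [-90.0, 0.0, -0.0]
wrist_force: [0.5, -0.9, -0.6]
opening: 0.0208
```

Request:
play_rows(moves=[[[0,0,0],[-0.001,0,0.02],0],[[0,0,0],[-0.001,0,0.033],0],[[0,0,0],[-0.001,0,0.038],0],[[0,0,0],[-0.001,0,0.038],0],[[0,0,0],[-0.001,0,0.038],0]])

```text
time: 25.4
ee_pos: [0.6362, 0.1746, 0.2358]
tcp_rot: [-90.0, -0.0, -0.0]
wrist_force: [0.1, -0.6, -0.9]
opening: 0.0201
```

```bash
python3 o.py;python3 - <<'E'
from edge import *
S=c=camera("scene");cv2.imwrite("pics/g19.png",cv2.resize(c["img"][90:230,220:360,::-1],None,fx=4,fy=4,interpolation=cv2.INTER_CUBIC))
print("pot4",mids(S,(141,144,148,152,156),(270,282),(284,294)))
print("pot3",mids(S,(176,178,180,182),(272,278),(290,298)))
for z in (105,115,150,160,170,180,190): print(z,proj(S,(.635,.1754,z/1e3)).round(1))
E
python3 o.py
```

```text
25.4 [636.17 174.59 235.84] [-9.002e+01 -0.000e+00 -5.000e-02] [ 0.1 -0.6 -0.9] 20.1 [ 15.4  21.2  29.9  98.6  -0.  105.4]
pot4 [(141, np.float64(277.23), np.float64(292.79), np.float64(285.01)), (144, np.float64(277.27), np.float64(290.88), np.float64(284.08)), (148, np.float64(277.43), np.float64(289.39), np.float64(283.41)), (152, np.float64(277.55), np.float64(289.44), np.float64(283.5)), (156, np.float64(277.72), np.float64(289.54), np.float64(283.63))]
pot3 [(176, np.float64(275.31), np.float64(293.29), np.float64(284.3)), (178, np.float64(272.69), np.float64(293.32), np.float64(283.0)), (180, np.float64(275.45), np.float64(293.54), np.float64(284.5)), (182, np.float64(275.4), np.float64(294.28), np.float64(284.84))]
105 [284.4 179.5]
115 [284.2 174.8]
150 [283.3 158. ]
160 [283.  153.1]
170 [282.7 148.2]
180 [282.5 143.2]
190 [282.2 138.2]
25.45 [636.19 174.45 235.89] [-9.001e+01 -1.000e-02 -6.000e-02] [-0.8  0.3 -1.9] 20.3 [ 15.3  21.2  29.9  98.6  -0.  105.4]
```

View pics/g19.png

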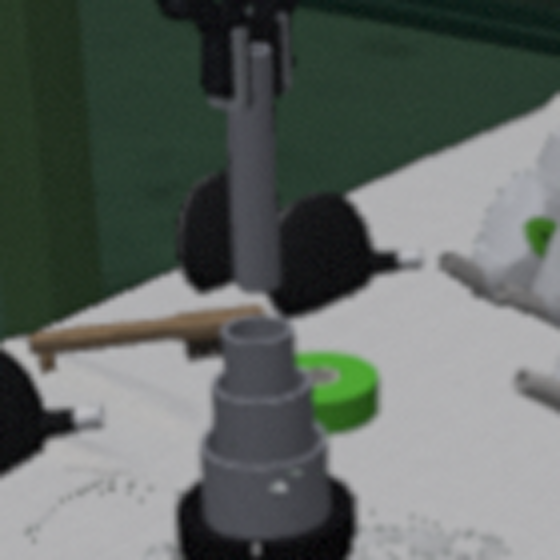

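Request:
play_rows(moves=[[[0,0,0],[0.0003,0.003,0.0013],0],[[0,0,0],[0.0003,0.007,0.0013],0],[[0,0,0],[0.0003,0.011,0.0013],0],[[0,0,0],[0.0003,0.015,0.0013],0],[[0,0,0],[0.0003,0.015,0.0013],0]])

```text
time: 25.95
ee_pos: [0.636, 0.1767, 0.2199]
tcp_rot: [-90.0, 0.1, -0.0]
wrist_force: [0.1, -0.9, 0.1]
opening: 0.0204
```

```bash
python3 o.py;python3 - <<'E'
from edge import *
S=c=camera("scene");cv2.imwrite("pics/g20.png",cv2.resize(c["img"][90:230,220:360,::-1],None,fx=4,fy=4,interpolation=cv2.INTER_CUBIC))
print("pot4",mids(S,(152,156,160,164),(270,282),(284,294)))
for z in (105,128,140,150,160,170,180,190): print(z,proj(S,(.635,.1754,z/1e3)).round(1))
E
python3 o.py
```

```text
25.95 [636.04 176.69 219.86] [-9.002e+01  7.000e-02 -1.000e-02] [ 0.1 -0.9  0.1] 20.4 [ 15.5  20.9  27.6  96.8  -0.  105.5]
pot4 [(152, np.float64(276.66), np.float64(288.51), np.float64(282.58)), (156, np.float64(276.82), np.float64(288.65), np.float64(282.73)), (160, np.float64(276.22), np.float64(288.69), np.float64(282.45)), (164, np.float64(277.58), np.float64(289.25), np.float64(283.41))]
105 [284.4 179.5]
128 [283.8 168.6]
140 [283.5 162.9]
150 [283.3 158. ]
160 [283.  153.1]
170 [282.7 148.2]
180 [282.5 143.2]
190 [282.2 138.2]
26.0 [636.11 176.72 220.32] [-9.001e+01  4.000e-02 -0.000e+00] [-0.3  0.4 -0.4] 20.4 [ 15.5  20.9  27.6  96.8  -0.  105.5]
```

View pics/g20.png

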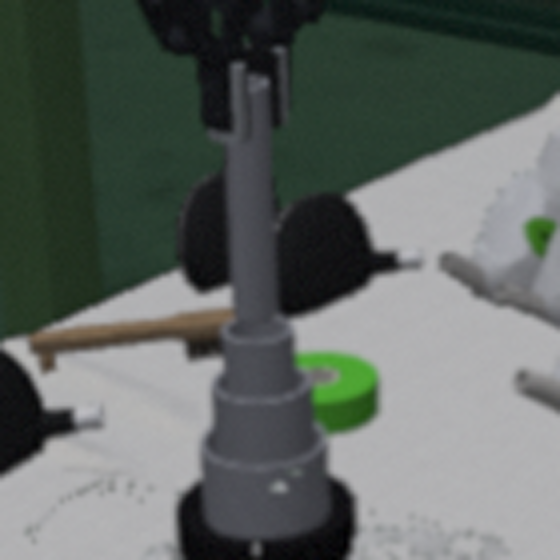

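Request:
play_rows(moves=[[[0,0,0],[0.0003,0,-0.001],0],[[0,0,0],[0.0003,0.001,-0.001],0],[[0,0,0],[0.0003,0.002,-0.001],0],[[0,0,0],[0.0003,0.002,-0.001],0],[[0,0,0],[0.0003,0.002,-0.001],0]])

```text
time: 26.5
ee_pos: [0.6366, 0.1758, 0.2188]
tcp_rot: [-90.0, 0.0, -0.0]
wrist_force: [-1.1, -0.8, -1.0]
opening: 0.02
```

```bash
python3 o.py;python3 - <<'E'
from edge import *
S=c=camera("scene")
print("pot4",mids(S,(148,150,152,154,156,158),(270,282),(284,294)))
E
python3 o.py
```

```text
26.5 [636.6  175.82 218.8 ] [-90.   0.  -0.] [-1.1 -0.8 -1. ] 20.0 [ 15.4  20.8  27.4  96.6  -0.  105.4]
pot4 [(148, np.float64(277.21), np.float64(289.44), np.float64(283.32)), (150, np.float64(277.25), np.float64(288.69), np.float64(282.97)), (152, np.float64(277.38), np.float64(288.73), np.float64(283.05)), (154, np.float64(277.45), np.float64(289.36), np.float64(283.41)), (156, np.float64(277.54), np.float64(289.34), np.float64(283.44)), (158, np.float64(277.57), np.float64(289.41), np.float64(283.49))]
26.55 [636.6  175.83 218.79] [-90.   0.  -0.] [ 1.2 -0.4 -1. ] 20.0 [ 15.4  20.8  27.4  96.6  -0.  105.4]
```

Request:
play_rows(moves=[[[0,0,0],[0,0.006,0],0],[[0,0,0],[0,0.014,0],0],[[0,0,0],[0,0.022,0],0],[[0,0,0],[0,0.032,0],0],[[0,0,0],[0,0.042,0],0]])

```text
time: 27.05
ee_pos: [0.6365, 0.1758, 0.1756]
tcp_rot: [-90.0, 0.0, 0.0]
wrist_force: [0.6, 0.1, -0.5]
opening: 0.0204
```

Request:
play_rows(moves=[[[0,0,0],[0,0.012,0],0],[[0,0,0],[0,0.024,0],0],[[0,0,0],[0,0.036,0],0],[[0,0,0],[0,0.046,0],0],[[0,0,0],[0,0.048,0],0]])

```text
time: 27.55
ee_pos: [0.636, 0.1757, 0.127]
tcp_rot: [-90.0, 0.1, -0.0]
wrist_force: [-0.4, 0.1, -0.9]
opening: 0.0202
```

Request:
play_rows(moves=[[[0,0,0],[0,0.001,0],0],[[0,0,0],[0,0.002,0],0],[[0,0,0],[0,0.003,0],0],[[0,0,0],[0,0.004,0],0],[[0,0,0],[0,0.004,0],0]])

```text
time: 28.05
ee_pos: [0.6367, 0.1758, 0.1249]
tcp_rot: [-90.0, -0.0, -0.0]
wrist_force: [-0.7, -0.3, -0.3]
opening: 0.0204
```

```bash
python3 o.py
```

```text
28.05 [636.67 175.84 124.88] [-9.e+01 -1.e-02 -0.e+00] [-0.7 -0.3 -0.3] 20.4 [ 15.4  19.5  15.3  85.8   0.  105.4]
```

Request:
play_rows(moves=[[[0,0,0],[0,0.0005,0],0],[[0,0,0],[0,0.001,0],0],[[0,0,0],[0,0.0012,0],0],[[0,0,0],[0,0.0012,0],0],[[0,0,0],[0,0.0012,0],0]])

```text
time: 28.55
ee_pos: [0.6367, 0.1759, 0.1239]
tcp_rot: [-90.0, -0.0, 0.0]
wrist_force: [-1.4, -1.3, 3.4]
opening: 0.0203
```

```bash
python3 o.py;python3 - <<'E'
from edge import *
S=c=camera("scene");cv2.imwrite("pics/g21.png",cv2.resize(c["img"][90:230,220:360,::-1],None,fx=4,fy=4,interpolation=cv2.INTER_CUBIC))
E
python3 o.py
```

```text
28.55 [636.71 175.86 123.95] [-8.999e+01 -3.000e-02  0.000e+00] [-1.4 -1.3  3.4] 20.3 [ 15.4  19.5  15.2  85.7   0.  105.4]
28.6 [636.7  175.88 123.94] [-8.999e+01 -3.000e-02 -0.000e+00] [-0.2  0.   3.8] 20.1 [ 15.4  19.5  15.2  85.7   0.  105.4]
```

View pics/g21.png

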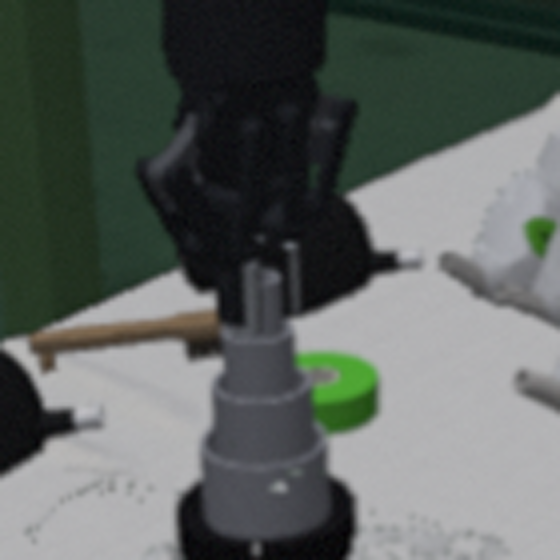

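Contact is at z 123.95, as expected. I'll release and retreat.

Request:
play_rows(moves=[[[0,0,0],[0,0,0],50],[[0,0,0],[0,0,0],50],[[0,0,0],[0,0,0],50],[[0,0,0],[0,-0.01,0],50],[[0,0,0],[0,-0.03,0],50]])

```text
time: 29.1
ee_pos: [0.6359, 0.1756, 0.1528]
tcp_rot: [-90.0, 0.2, -0.0]
wrist_force: [0.1, 0.9, -0.6]
opening: 0.0425
```

Request:
play_rows(moves=[[[0,0,0],[0,-0.03,0],50],[[0,0,0],[0,-0.07,0],50],[[0,0,0],[0,-0.09,0],50],[[0,0,0],[-0.04,-0.09,0],50],[[0,0,0],[-0.08,-0.09,0],50]])

```text
time: 29.6
ee_pos: [0.5569, 0.1759, 0.2438]
tcp_rot: [-90.0, -0.0, -0.0]
wrist_force: [-1.4, -0.7, 0.7]
opening: 0.0429
```

Request:
play_rows(moves=[[[0,0,0],[-0.04,0,0],50],[[0,0,0],[-0.08,0,0],50],[[0,0,0],[-0.12,0,0.01],50],[[0,0,0],[-0.14,0,0.02],50],[[0,0,0],[-0.14,0,0.02],50]])

```text
time: 30.1
ee_pos: [0.4147, 0.1965, 0.2454]
tcp_rot: [-89.9, -0.1, 0.1]
wrist_force: [1.6, 0.0, 0.7]
opening: 0.0429
```

```bash
python3 o.py;python3 - <<'E'
from edge import *
S=c=camera("scene");cv2.imwrite("pics/g22.png",cv2.resize(c["img"][90:290,180:480,::-1],None,fx=2.6,fy=2.6,interpolation=cv2.INTER_CUBIC))
print("pot4",mids(S,(163,165,167),(274,282),(284,293)))
print("pot3",mids(S,(180,182),(272,279),(290,298)))
for z in (105,125,132,140,148): print(z,proj(S,(.635,.1754,z/1e3)).round(1))
c=camera("top");cv2.imwrite("pics/g22t.png",cv2.resize(c["img"][150:300,200:400,::-1],None,fx=4,fy=4,interpolation=cv2.INTER_CUBIC))
E
python3 o.py
```

```text
30.1 [414.71 196.54 245.38] [-89.92  -0.12   0.11] [1.6 0.  0.7] 42.9 [ 25.3  -7.2  -0.4  96.7   0.  115.2]
pot4 [(163, np.float64(278.32), np.float64(289.53), np.float64(283.93)), (165, np.float64(278.42), np.float64(289.64), np.float64(284.03)), (167, np.float64(278.41), np.float64(289.7), np.float64(284.05))]
pot3 [(180, np.float64(275.45), np.float64(293.52), np.float64(284.49)), (182, np.float64(275.39), np.float64(293.74), np.float64(284.56))]
105 [284.4 179.5]
125 [283.9 170.1]
132 [283.7 166.7]
140 [283.5 162.9]
148 [283.3 159. ]
30.2 [416.68 196.03 244.54] [-8.997e+01 -9.000e-02  5.000e-02] [-1.1 -0.4 -0.1] 42.6 [ 25.2  -7.   -0.2  96.7  -0.  115.1]
```

View pics/g22.png

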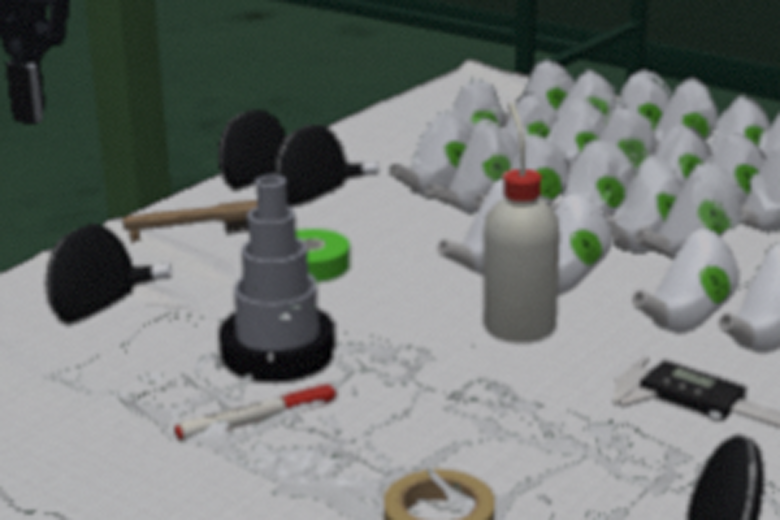

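View pics/g22t.png

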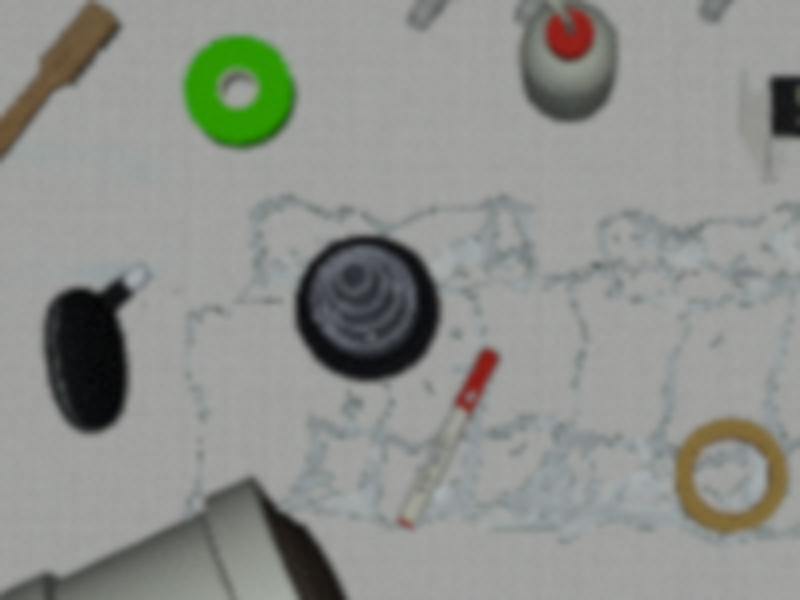

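All four pots are nested upright in the base, and the bystanders are where they were. I'll let the arm settle and then hand in.

Request:
play_rows(moves=[[[0,0,0],[0,0,0],50],[[0,0,0],[0,0,0],50],[[0,0,0],[0,0,0],50],[[0,0,0],[0,0,0],50],[[0,0,0],[0,0,0],50]])

```text
time: 30.7
ee_pos: [0.4168, 0.1957, 0.2434]
tcp_rot: [-90.0, 0.0, -0.0]
wrist_force: [1.1, -0.1, 0.1]
opening: 0.0428
```

```bash
python3 o.py; python3 -c "
from workcell import job_done
print(job_done())"
```

```text
30.7 [416.82 195.72 243.42] [-9.001e+01  2.000e-02 -2.000e-02] [ 1.1 -0.1  0.1] 42.8 [ 25.2  -6.9  -0.3  96.6   0.  115.2]
the job is handed in; nothing more can be done
None
```

I set pot_1 in the base's recess, then nested pot_2, pot_3 and pot_4 in turn, released each one and moved the arm clear. I handed the job in at about 31 s of the 106 s allowed; the hand-in gives no verdict, so I can't confirm how it was judged.

- **Seating height:** each pot touched down within about 0.1 mm of the height expected for its floor, with a contact force of 3–6 N.
- **Centring:** by my camera estimates, each pot was within about 1 mm of the centre of the one holding it. The camera calibration is only good to about 2 mm.
- **Last pictures:** both views showed four upright, concentric pots, with no visible change to the left club head, tape roll, marker and bottle. The right club head was only partly in frame in one view, and looked unmoved. I judged the bystanders by eye, not by measurement.
- **Check that disagreed:** the first automatic fits of pot_3 and pot_4 were off, because their outlines ran into the tape roll and the bottle. For pot_4 I used the edges of its sides instead, and those agreed with the top camera to within about half a pixel.

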